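Charge a grinding jar with steel balls from a scoop and shut its lid

ROBOT

A 6-joint arm with a two-finger parallel gripper is mounted at the origin on a cart in front of the work surface, level with it; the furniture and walls round the work are solid. World frame = base frame: x ahead of the robot, y to its left, z up, the work surface at z = 0. Lengths are in m, angles in rad, forces in N, time in s.
With the tool pointing down it reaches from about 0.3 to 0.875 m from the base axis. Payload 6.4 kg.
Tool frame: the origin (TCP) lies at the very end of the fingers, on their centre line; the grasp point (between the pads) lies 19 mm behind it (arm.grasp_offset is the z of the grasp point in the tool frame, in m); z points along the fingers, y is the line along which they close (so a half turn about z gives the same grasp; the last joint's range is limited). The gripper opens to 88 mm and grips with 3 to 60 N. Pads are 18 mm wide; open, the fingers measure 123 mm over their backs; the gripper's body (75 mm by 187 mm) begins 45 mm behind the grasp point.
Start: joints at [-1.502, 0.181, 1.607, -0, 1.354, -0.206], TCP at [0.156, -0.553, 0.239] pointing down, gripper open.
Joint ranges: [-2.99, 2.99], [-0.89, 2.07], [0.3, 2.58], [-1.14, 4.28], [0, 2.63], [-3.12, 3.12]. Speed limits (rad/s): [2.57, 2.57, 3.01, 3.14, 3.14, 3.14].

INTERFACE

Orientations are given as a 3x3 rotation matrix whose columns are the frame's x, y, z axes.
In Python, from workcell import arm, optics, order gives the robot as it stands. The module is installed in compiled form; this text tells all that it offers.
- The arm moves only by the tool jog_arm, never from a script. Its argument "plan" is a list of rows, each an object of numbers: "tx", "ty", "tz": the shift along the tool's x, y, z in cm; "twist": the turn about the tool's z in rad; "jaw": the gripper command: -1 is shut, 1 is fully open, values between are in proportion. A call has 1 to 12 rows; each row is the pose to reach, as a shift and turn from the pose commanded when the call began, along the tool's axes at that moment; what a row does not reach only later rows make up. A row lasts 1/10 s, in which the tool goes at most 50 mm and 8.59 degrees, less where a joint would pass 70% of its speed; a pose out of reach is approached as far as the arm can. A call with a gripper value outside its range is refused whole. The fingers move at their own pace and stop on an object; "grip_force" is the grip in N (left out, the last holds). Time passes only in rows, so rows that repeat a pose let the fingers close. It gives the time, the measured TCP pose, the force, the opening and the grip force at its end, in the units of the state.
- arm.sense(): the state, without advancing time (a new reading comes with each control period).
- optics.read_camera(name): name is "side" or "top" or "wrist"; returns a dict with "frame" (420x560x3 uint8, red, green, blue), "fovy" (degrees; the focal length in pixels is half the picture's height over the tangent of half this angle, whatever the lens; pixels are square), "cx", "cy" (the principal point, pixels), "T" (4x4, takes a point from camera to world coordinates); the wrist camera has in their place "tool_from_camera" (4x4, takes a point from camera to tool coordinates, whose origin is the TCP and whose axes are the flange's). Camera axes: x right, y down, z forward; pixel columns grow to the right and rows downward; lengths in m; the calibration is good to about 2 mm. A picture is of the moment at which its call begins: read the wrist's pose just before it. There is no depth.
- order.finish_job(): hands the job in; it is judged then, once.
The state is a dict: "time_s": time; "q": joint angles; "joint_vel": joint speeds; "joint_efforts": joint torques, N m; "tcp_pos": TCP position; "ee_rot": TCP orientation; "contact_force": force on the tool from outside, world axes, zero at the start; "ft_torque": the same for the moment, N m; "opening": opening from 0.0 (shut) to 1.0 (fully open); "grasp_force": force on a finger pad.
Only numpy, scipy, OpenCV 4.12 (cv2) and the standard library are available. Lean on these libraries where they do the work, as an engineer would, in place of code of your own. Each camera call takes 0.05 s, during which the arm holds its last target. There are 200 camera calls.

TASK

Charge the grinding jar for milling: lift the steel scoop by its black handle and tip all six steel balls out over its lip into the jar's narrow mouth, without touching the balls with the gripper. Then shut the jar's hinged lid, with the empty scoop standing on its feet on the bench again. Leave the jar standing where it is, and leave the glass measure, the white sample bottle and the timer alone.

Things in the scene. Friction and masses are not known exactly. Their poses are not given: they have to be found in the camera images.
- jar: The grinding jar: heavy (2.2 kg) bare steel can with a darker band, 92 mm across, shoulders from 76 mm up narrowing to a round filling neck 56 mm across outside, 42 mm bore, its rim 112 mm above the bench. Loose on the bench. Inside floor 8 mm up. Origin: centre of underside, z up; +x points from the neck to the lid's hinge, within about 35 degrees of straight away from the robot.
- jar_mouth (a point): Centre of the jar's filling mouth, in the plane of the neck's rim, 112 mm above the jar's underside.
- lid (a joint): Angle of the jar's hinged lid, rad: 0 shut flat on the neck, 1.571 upright, 1.95 leaning back from the mouth against its stop. It starts leaning back (1.75 to 1.95) and stays there by its own weight (0.12 kg, hinge nearly free, lightly damped); pushed towards the mouth past upright, it falls shut by itself in about a second. No latch.
- lid_hinge (a point): Middle of the lid's hinge pin, at the side of the neck: 38 mm from the mouth's centre along the jar's +x and 113 mm above its underside; the pin runs along the jar's y.
- lid_tab (a point): Middle of the thumb tab (18 mm wide, 4 mm thick, its end 4 mm further out) at the lid's free edge, 82 mm from the hinge. The lid is a steel disc 62 mm across, 10 mm thick, centred 38 mm from the hinge; open, its outer face looks away from the mouth.
- scoop: The charging scoop (0.28 kg): straight open channel of bare sheet steel, 170 mm long, 22 mm wide inside, 27 outside, walls 24 mm high (12 at the lip), rear end closed, loose on two wire feet 48 mm wide. Origin: mid-length, at foot level; z up; +x to the lip. Standing, its floor rises 8 degrees to the lip, so the balls stay at the rear; tipped lip-down 30 to 40 degrees it empties.
- scoop_handle (a point): Centre of the scoop's handle: a black bar 92 mm long (along the scoop's x), 13 mm wide, 18 mm high, on two posts above the channel; 15 mm behind the scoop's origin and 76 mm above foot level, close to the centre of mass. What lies below it reaches at most 48 mm up. Grip it across its width. Axes as the scoop's.
- scoop_lip (a point): Middle of the channel's floor at the very edge of the lip: 84 mm ahead of the scoop's origin, 30 mm above its underside.
- ball_1: One of six equal loose steel grinding balls, 15 mm across, 14 g, lying in a row in the channel (number 1 from the rear). Origin: its centre.
- ball_2: One of six equal loose steel grinding balls, 15 mm across, 14 g, lying in a row in the channel (number 2 from the rear). Origin: its centre.
- ball_3: One of six equal loose steel grinding balls, 15 mm across, 14 g, lying in a row in the channel (number 3 from the rear). Origin: its centre.
- ball_4: One of six equal loose steel grinding balls, 15 mm across, 14 g, lying in a row in the channel (number 4 from the rear). Origin: its centre.
- ball_5: One of six equal loose steel grinding balls, 15 mm across, 14 g, lying in a row in the channel (number 5 from the rear). Origin: its centre.
- ball_6: One of six equal loose steel grinding balls, 15 mm across, 14 g, lying in a row in the channel (number 6 from the rear). Origin: its centre.
- conical_measure: Bystander: conical glass measure, 90 mm across, 106 mm high; origin centre of its foot, z up. To be left alone.
- sample_bottle: Bystander: white screw-capped sample bottle, 51 mm across, 100 mm high; origin centre of its underside, z up. To be left alone.
- timer: Bystander: flat white bench timer, 72 x 66 x 18 mm; origin centre of its underside. To be left alone.
Not all that is in view belongs to the job. What is shaped like the scoop but orange is not meant. Leave any blue look-alike of the jar alone.

How it is judged:
By the outcome, as a careful person would: the job done as asked, in the order asked, and still so for the second after the job is handed in, with the robot touching nothing.
It also fails if it takes over 64 s, if anything falls off the work surface, if the arm or the gripper's body presses on something with over 40 N, if the wrist force passes 120 N, or if a joint passes its speed limit or range.

## Working session

There is one attempt and no reset: what is moved stays moved. The work goes in short steps, Python scripts to look and compute and a tool call to move; the robot and the scene stay as the last step left them, time stands still between calls to the robot, and variables do not carry over. Pictures are saved under pics/ and viewed, at most 10 in all, crops included, and the job is handed in when it is done.

Besides the shell and the picture viewer there is one more tool, called after "Emit:" in YAML: its name, and indented under it one key for each argument. jog_arm: Moves the arm, as the interface text tells. Its arguments: {"type":"object","properties":{"plan":{"type":"array","items":{"type":"object","properties":{"tx":{"type":"number"},"ty":{"type":"number"},"tz":{"type":"number"},"twist":{"type":"number"},"jaw":{"type":"number"}}}},"grip_force":{"type":"number"}},"required":["plan"]}

```bash
mkdir -p pics; ls; python3 - <<'E'
from workcell import arm, optics
import cv2,numpy as np
np.set_printoptions(precision=4,suppress=True)
s=arm.sense();print(s['time_s'],s['tcp_pos'],s['ee_rot'],arm.grasp_offset)
for n in('side','top'):
    c=optics.read_camera(n);print(n,c['fovy'],c['cx'],c['cy'],c['T'], [k for k in c])
    cv2.imwrite(f'pics/{n}0.png',c['frame'][:,:,::-1])
E
```

```text
pics
0.0 [ 0.156  -0.5529  0.2378] [[ 0.9625  0.2713 -0.0001]
 [ 0.2713 -0.9625  0.0017]
 [ 0.0004 -0.0017 -1.    ]] -0.0187
side 50.156890879978974 267.6741339215255 204.53394638074022 [[ 0.9391 -0.1529  0.3076  0.2197]
 [-0.3428 -0.3604  0.8675 -1.0993]
 [-0.0217 -0.9202 -0.3909  0.5136]
 [ 0.      0.      0.      1.    ]] ['frame', 'fovy', 'cx', 'cy', 'T']
top 47.99137498824475 275.77000251888876 204.1540269782396 [[-0.0212 -0.9987  0.0471  0.4755]
 [-0.9998  0.021  -0.0041 -0.196 ]
 [ 0.0031 -0.0472 -0.9989  1.2526]
 [ 0.      0.      0.      1.    ]] ['frame', 'fovy', 'cx', 'cy', 'T']
```

View pics/side0.png

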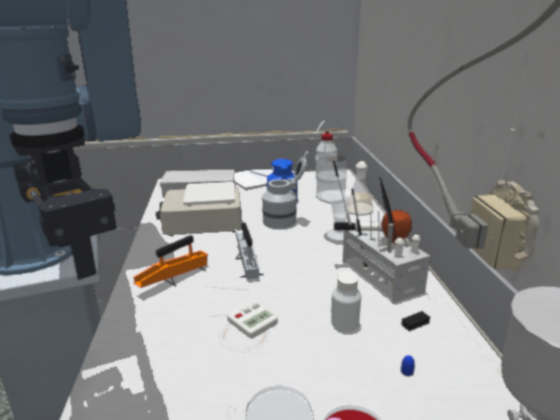

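View pics/top0.png

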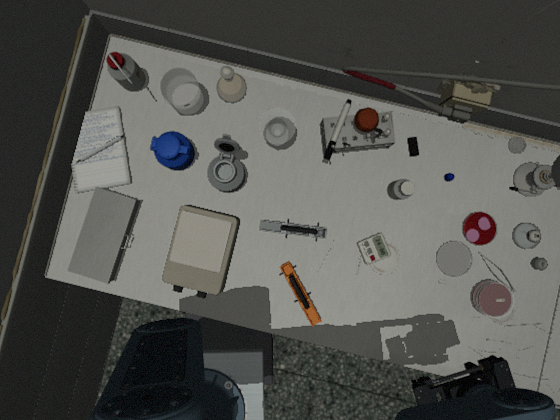

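Side view: arm at left; orange scoop look‑alike (172,265), steel scoop (246,250), steel jar (279,203) with open lid at (300,165), blue jar (282,175), timer (252,318), bottle (345,300). Top view: steel scoop (293,229), orange one (299,292), steel jar (227,172), blue jar (173,150). The bare‑steel ones fit the description. I'll confirm them in one enlarged crop.

```bash
python3 - <<'E'
import cv2,numpy as np
t=cv2.imread('pics/top0.png');s=cv2.imread('pics/side0.png')
a=cv2.resize(t[120:250,195:345],(690,598),interpolation=cv2.INTER_CUBIC)[:, :]
a=cv2.resize(t[125:245,200:340],(460,394),interpolation=cv2.INTER_CUBIC)
b=cv2.resize(s[145:285,225:325],(281,394),interpolation=cv2.INTER_CUBIC)
cv2.imwrite('pics/crop1.png',np.hstack([a,b]))
E
```

```text
(no output)
```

View pics/crop1.png

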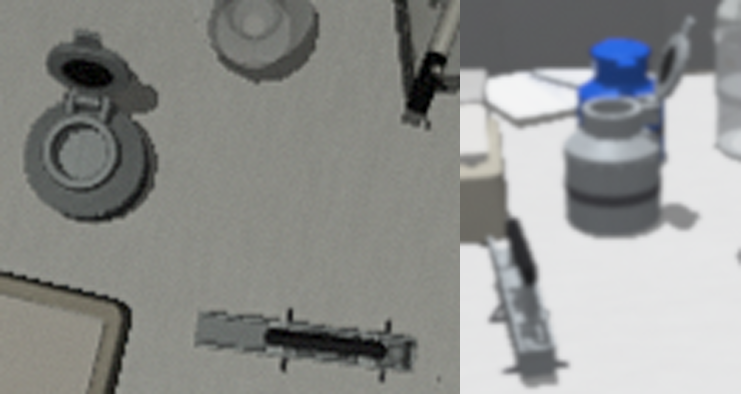

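The crop confirms them. The steel scoop has its lip at the left, top px (260,225), its handle at (299,229), and its balls and closed end at the right (326,232). The steel jar's mouth is at (225,172), its hinge at (227,156), and the lid leans back.

```bash
cat > h.py <<'E'
import numpy as np,cv2
from workcell import arm,optics
np.set_printoptions(precision=4,suppress=True)
def ray(c,u,v,T=None):
    f=c['frame'].shape[0]/2/np.tan(np.radians(c['fovy']/2)); T=c['T'] if T is None else T
    return T[:3,3],T[:3,:3]@np.array([(u-c['cx'])/f,(v-c['cy'])/f,1])
def onz(c,u,v,z,T=None):
    o,d=ray(c,u,v,T); return o+d*(z-o[2])/d[2]
def tool(p,s=None):
    s=s or arm.sense(); return s['ee_rot'].T@(np.array(p)-s['tcp_pos'])*100
E
python3 - <<'E'
from h import *
c=optics.read_camera('top')
h=cv2.cvtColor(c['frame'],cv2.COLOR_RGB2HSV)
m=np.zeros(h.shape[:2],np.uint8);m[215:245,270:325]=(h[215:245,270:325,2]<45)
n,l,st,ce=cv2.connectedComponentsWithStats(m);i=1+st[1:,4].argmax();ys,xs=np.where(l==i)
r=cv2.minAreaRect(np.c_[xs,ys].astype(np.float32));print(r,st[i])
H=onz(c,*r[0],.085);lip=onz(c,260.3,225.4,.03);rear=onz(c,325.7,232,.03)
print('handle',H,'lip',lip,'rear',rear,np.linalg.norm(lip-rear),'ang',np.arctan2(*(lip-rear)[1::-1]))
pts=cv2.boxPoints(r);P=np.array([onz(c,*p,.085) for p in pts]);print(P)
mo=onz(c,225.3,171.6,.112);hi=onz(c,226.8,156,.118);print('mouth',mo,'hinge',hi, np.arctan2(*(hi-mo)[1::-1]),np.linalg.norm((hi-mo)[:2]))
# lid tab in top crop and side
s=optics.read_camera('side')
def tri(a,b):
    (o1,d1),(o2,d2)=ray(c,*a),ray(s,*b);A=np.c_[d1,-d2];k=np.linalg.lstsq(A,o2-o1,rcond=None)[0];return (o1+d1*k[0]+o2+d2*k[1])/2,np.linalg.norm(o1+d1*k[0]-o2-d2*k[1])
print('tab',tri((200+87/3.286,125+37/3.286),(225+(688-460)/2.81,145+20/2.81)))
print('mouth tri',tri((225.3,171.6),(225+(611-460)/2.81,145+107/2.81)))
E
```

```text
((298.9869079589844, 229.0982666015625), (36.4771842956543, 6.145612716674805), 7.594644546508789) [281 225  37  10 181]
handle [ 0.4677 -0.2569  0.085 ] lip [ 0.479  -0.1598  0.03  ] rear [ 0.4583 -0.3287  0.03  ] 0.17013261797861395 ang 1.449180491309344
[[ 0.4671 -0.2111  0.085 ]
 [ 0.482  -0.2135  0.085 ]
 [ 0.4683 -0.3026  0.085 ]
 [ 0.4533 -0.3002  0.085 ]]
mouth [ 0.611  -0.0798  0.112 ] hinge [ 0.6481 -0.0847  0.118 ] -0.12989926004314017 0.03741935468676101
tab (array([ 0.6835, -0.0917,  0.187 ]), np.float64(0.0015731598479681633))
mouth tri (array([ 0.6121, -0.0799,  0.1094]), np.float64(0.0016993897910537732))
```

```bash
python3 - <<'E'
from h import *
print(tool([.463,-.2915,.20]))
E
```

```text
[ 36.6443 -16.8437   3.8418]
```

Emit:
jog_arm:
  plan:
    - {"tx": 36.6, "ty": -16.8, "tz": 3.8, "twist": -1.155, "jaw": 0.0}
    - {"tx": 36.6, "ty": -16.8, "tz": 3.8, "twist": -1.155, "jaw": 0.0}
    - {"tx": 36.6, "ty": -16.8, "tz": 3.8, "twist": -1.155, "jaw": 0.0}
    - {"tx": 36.6, "ty": -16.8, "tz": 3.8, "twist": -1.155, "jaw": 0.0}
    - {"tx": 36.6, "ty": -16.8, "tz": 3.8, "twist": -1.155, "jaw": 0.0}
    - {"tx": 36.6, "ty": -16.8, "tz": 3.8, "twist": -1.155, "jaw": 0.0}
    - {"tx": 36.6, "ty": -16.8, "tz": 3.8, "twist": -1.155, "jaw": 0.0}
    - {"tx": 36.6, "ty": -16.8, "tz": 3.8, "twist": -1.155, "jaw": 0.0}
    - {"tx": 36.6, "ty": -16.8, "tz": 3.8, "twist": -1.155, "jaw": 0.0}
    - {"tx": 36.6, "ty": -16.8, "tz": 3.8, "twist": -1.155, "jaw": 0.0}
    - {"tx": 36.6, "ty": -16.8, "tz": 3.8, "twist": -1.155, "jaw": 0.0}
    - {"tx": 36.6, "ty": -16.8, "tz": 3.8, "twist": -1.155, "jaw": 0.0}

```text
time_s: 1.4
tcp_pos: [0.4617, -0.2938, 0.2009]
ee_rot: [[0.143, 0.99, -0.0], [0.99, -0.143, -0.0], [-0.0, -0.0, -1.0]]
contact_force: [-0.2, 0.0, -0.1]
opening: 0.498
grasp_force: 0.0
```

```bash
python3 - <<'E'
from h import *
s=arm.sense();print(s['time_s'],s['tcp_pos'],s['ee_rot'],s['q'],s['contact_force'])
c=optics.read_camera('wrist');print(c['tool_from_camera'],c['fovy'])
cv2.imwrite('pics/w1.png',c['frame'][:,:,::-1])
E
```

```text
1.4 [ 0.4617 -0.2938  0.2009] [[ 0.1433  0.9897 -0.0001]
 [ 0.9897 -0.1433 -0.0003]
 [-0.0004 -0.0001 -1.    ]] [-0.7834  0.1564  1.7148 -0.0004  1.2702 -0.6395] [-0.2328  0.0372 -0.1173]
[[-0.0011 -0.9569 -0.2903  0.0754]
 [ 1.     -0.0011 -0.0002  0.0002]
 [-0.0001 -0.2903  0.9569 -0.1449]
 [ 0.      0.      0.      1.    ]] 61.08995903178
```

View pics/w1.png

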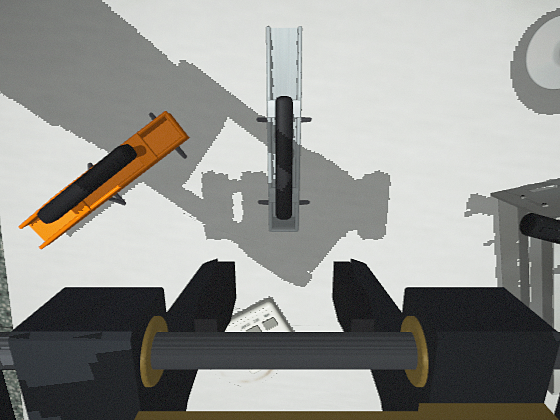

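The wrist view shows the handle running from (284,97) to (284,218), straight up the picture and so aligned with the tool, with the lip at the top (284,27). Next I compute the grasp shift.

```bash
python3 - <<'E'
from h import *
s=arm.sense();c=optics.read_camera('wrist')
W=np.eye(4);W[:3,:3]=s['ee_rot'];W[:3,3]=s['tcp_pos'];T=W@c['tool_from_camera']
a=onz(c,285,97,.083,T);b=onz(c,284,218,.083,T);l=onz(c,284.5,27,.03,T)
print(a,b,np.linalg.norm(a-b),'lip',l,np.arctan2(*(a-b)[1::-1]))
for p in(a,b,l,(a+b)/2):print(tool(p,s))
E
```

```text
[ 0.4746 -0.213   0.083 ] [ 0.4611 -0.3009  0.083 ] 0.08895213278687003 lip [ 0.4822 -0.1592  0.03  ] 1.4181316067735636
[ 8.1786  0.1143 11.7868]
[-0.7163  0.0356 11.7898]
[13.6217  0.0932 17.0849]
[ 3.7311  0.075  11.7883]
```

Emit:
jog_arm:
  plan:
    - {"tx": 0.2, "ty": 0.1, "tz": 5, "jaw": 0}
    - {"tx": 0.2, "ty": 0.1, "tz": 10, "jaw": 0}
    - {"tx": 0.2, "ty": 0.1, "tz": 13, "jaw": 0}
    - {"tx": 0.2, "ty": 0.1, "tz": 14.4, "jaw": 0}
    - {"tx": 0.2, "ty": 0.1, "tz": 14.4, "jaw": 0}
    - {"tx": 0.2, "ty": 0.1, "tz": 14.4, "jaw": -1}
    - {"tx": 0.2, "ty": 0.1, "tz": 14.4, "jaw": -1}
    - {"tx": 0.2, "ty": 0.1, "tz": 14.4, "jaw": -1}
    - {"tx": 0.2, "ty": 0.1, "tz": 14.4, "jaw": -1}
    - {"tx": 0.2, "ty": 0.1, "tz": 14.4, "jaw": -1}
    - {"tx": 0.2, "ty": 0.1, "tz": 14.4, "jaw": -1}
  grip_force: 50

```text
$.plan[0]: bad value
```

Emit:
jog_arm:
  plan:
    - {"tx": 0.2, "ty": 0.1, "tz": 5.0, "twist": 0.0, "jaw": 0.0}
    - {"tx": 0.2, "ty": 0.1, "tz": 10.0, "twist": 0.0, "jaw": 0.0}
    - {"tx": 0.2, "ty": 0.1, "tz": 13.0, "twist": 0.0, "jaw": 0.0}
    - {"tx": 0.2, "ty": 0.1, "tz": 14.4, "twist": 0.0, "jaw": 0.0}
    - {"tx": 0.2, "ty": 0.1, "tz": 14.4, "twist": 0.0, "jaw": 0.0}
    - {"tx": 0.2, "ty": 0.1, "tz": 14.4, "twist": 0.0, "jaw": -1.0}
    - {"tx": 0.2, "ty": 0.1, "tz": 14.4, "twist": 0.0, "jaw": -1.0}
    - {"tx": 0.2, "ty": 0.1, "tz": 14.4, "twist": 0.0, "jaw": -1.0}
    - {"tx": 0.2, "ty": 0.1, "tz": 14.4, "twist": 0.0, "jaw": -1.0}
    - {"tx": 0.2, "ty": 0.1, "tz": 14.4, "twist": 0.0, "jaw": -1.0}
    - {"tx": 0.2, "ty": 0.1, "tz": 14.4, "twist": 0.0, "jaw": -1.0}
  grip_force: 50.0

```text
time_s: 2.6
tcp_pos: [0.4644, -0.2912, 0.0576]
ee_rot: [[0.14, 0.99, 0.001], [0.99, -0.14, -0.001], [-0.001, 0.001, -1.0]]
contact_force: [-1.6, -0.8, 5.8]
opening: 0.139
grasp_force: 49.8
```

```bash
python3 - <<'E'
from h import *
c=optics.read_camera('wrist');cv2.imwrite('pics/w2.png',c['frame'][:,:,::-1])
E
```

Emit:
jog_arm:
  plan:
    - {"tx": 0.0, "ty": 0.0, "tz": -0.4, "twist": 0.0, "jaw": -1.0}
    - {"tx": 0.0, "ty": 0.0, "tz": -0.8, "twist": 0.0, "jaw": -1.0}
    - {"tx": 0.0, "ty": 0.0, "tz": -1.0, "twist": 0.0, "jaw": -1.0}
    - {"tx": 0.0, "ty": 0.0, "tz": -1.0, "twist": 0.0, "jaw": -1.0}

```text
time_s: 3.05
tcp_pos: [0.464, -0.2905, 0.0667]
ee_rot: [[0.14, 0.99, 0.0], [0.99, -0.14, 0.0], [0.0, -0.0, -1.0]]
contact_force: [1.6, -0.6, -4.5]
opening: 0.139
grasp_force: 49.8
```

```bash
python3 - <<'E'
from h import *
s=arm.sense();print(s['contact_force'],s['ft_torque'])
c=optics.read_camera('wrist');f=c['frame'][:,:,::-1]
a=cv2.imread('pics/w2.png')
cv2.imwrite('pics/w23.png',np.hstack([a[:,160:560],f[:,160:560]]))
E
```

```text
[ 1.6355 -0.5927 -4.5198] [-0.182  -0.0372 -0.0228]
```

View pics/w23.png

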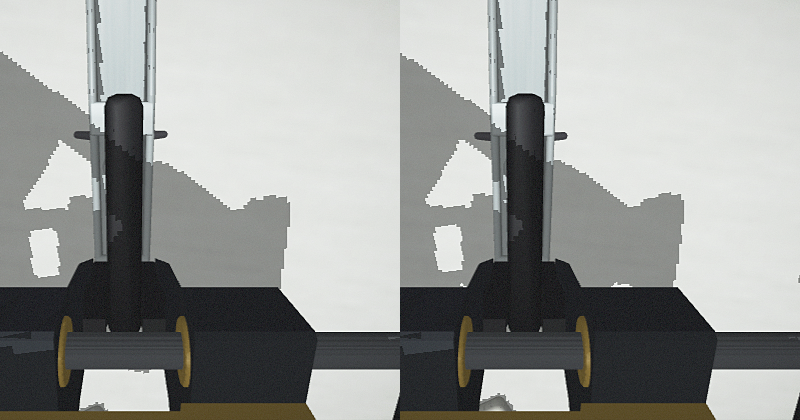

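The grip held rigid: the handle and foot are at the same pixels in both views, and the full weight is on the wrist. Now I raise the scoop and carry it gently to the jar.

Emit:
jog_arm:
  plan:
    - {"tx": 0.0, "ty": 0.0, "tz": -1.0, "twist": 0.0, "jaw": -1.0}
    - {"tx": 0.0, "ty": 0.0, "tz": -3.0, "twist": 0.0, "jaw": -1.0}
    - {"tx": 0.0, "ty": 0.0, "tz": -5.0, "twist": 0.0, "jaw": -1.0}
    - {"tx": 0.0, "ty": 0.5, "tz": -7.0, "twist": 0.0, "jaw": -1.0}
    - {"tx": 0.2, "ty": 1.0, "tz": -9.0, "twist": 0.0, "jaw": -1.0}
    - {"tx": 0.7, "ty": 1.8, "tz": -11.0, "twist": 0.0, "jaw": -1.0}
    - {"tx": 1.4, "ty": 2.7, "tz": -12.5, "twist": 0.0, "jaw": -1.0}
    - {"tx": 2.1, "ty": 3.6, "tz": -13.3, "twist": 0.0, "jaw": -1.0}
    - {"tx": 2.8, "ty": 4.5, "tz": -13.3, "twist": 0.0, "jaw": -1.0}
    - {"tx": 3.5, "ty": 5.4, "tz": -13.3, "twist": 0.0, "jaw": -1.0}
    - {"tx": 4.2, "ty": 6.3, "tz": -13.3, "twist": 0.0, "jaw": -1.0}
    - {"tx": 4.9, "ty": 7.2, "tz": -13.3, "twist": 0.0, "jaw": -1.0}

```text
time_s: 4.3
tcp_pos: [0.5425, -0.2513, 0.1985]
ee_rot: [[0.14, 0.99, -0.002], [0.99, -0.14, 0.001], [0.001, -0.002, -1.0]]
contact_force: [-0.1, -0.1, -3.0]
opening: 0.139
grasp_force: 49.8
```

Emit:
jog_arm:
  plan:
    - {"tx": 0.7, "ty": 0.9, "tz": 0.0, "twist": 0.0, "jaw": -1.0}
    - {"tx": 1.4, "ty": 1.8, "tz": 0.0, "twist": 0.0, "jaw": -1.0}
    - {"tx": 2.1, "ty": 2.7, "tz": 0.0, "twist": 0.0, "jaw": -1.0}
    - {"tx": 2.7, "ty": 3.5, "tz": 0.0, "twist": 0.0, "jaw": -1.0}
    - {"tx": 3.1, "ty": 4.0, "tz": 0.0, "twist": 0.0, "jaw": -1.0}
    - {"tx": 3.4, "ty": 4.3, "tz": 0.0, "twist": 0.0, "jaw": -1.0}
    - {"tx": 3.5, "ty": 4.4, "tz": 0.0, "twist": 0.0, "jaw": -1.0}
    - {"tx": 3.5, "ty": 4.4, "tz": 0.0, "twist": 0.0, "jaw": -1.0}

```text
time_s: 5.1
tcp_pos: [0.5906, -0.2237, 0.1997]
ee_rot: [[0.14, 0.99, -0.0], [0.99, -0.14, -0.0], [-0.0, -0.0, -1.0]]
contact_force: [-0.0, 0.7, -3.4]
opening: 0.136
grasp_force: 49.8
```

```bash
python3 - <<'E'
from h import *
s=arm.sense();print(s['time_s'],s['tcp_pos'],s['contact_force'])
t=optics.read_camera('top')['frame'][:,:,::-1];w=optics.read_camera('side')['frame'][:,:,::-1]
a=cv2.resize(t[120:250,190:320],(400,400),interpolation=cv2.INTER_CUBIC)
b=cv2.resize(w[120:250,220:350],(400,400),interpolation=cv2.INTER_CUBIC)
cv2.imwrite('pics/j1.png',np.hstack([a,b]))
E
```

```text
5.1 [ 0.5906 -0.2237  0.1997] [-0.0232  0.6981 -3.3809]
```

View pics/j1.png

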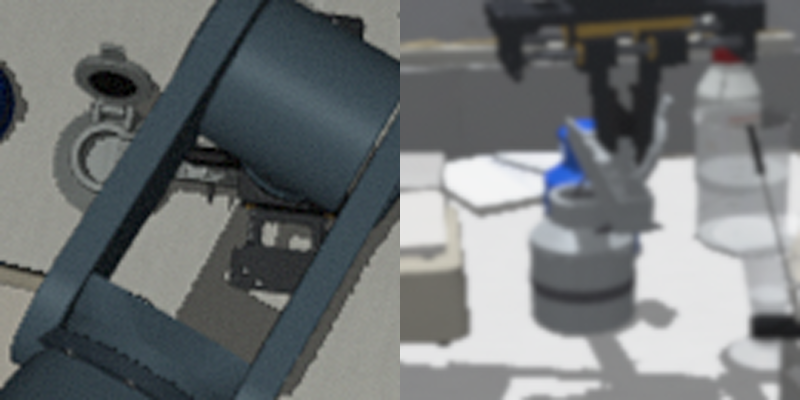

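Lip and mouth line up in the side view (crop columns ~578 and ~575), and the scoop is still level with the balls aboard. I lower it to just above the rim and check by projection.

Emit:
jog_arm:
  plan:
    - {"tx": 0.0, "ty": 0.0, "tz": 1.0, "twist": 0.0, "jaw": -1.0}
    - {"tx": 0.0, "ty": 0.0, "tz": 2.5, "twist": 0.0, "jaw": -1.0}
    - {"tx": 0.0, "ty": 0.0, "tz": 4.0, "twist": 0.0, "jaw": -1.0}
    - {"tx": 0.0, "ty": 0.0, "tz": 5.0, "twist": 0.0, "jaw": -1.0}
    - {"tx": 0.0, "ty": 0.0, "tz": 5.3, "twist": 0.0, "jaw": -1.0}
    - {"tx": 0.0, "ty": 0.0, "tz": 5.3, "twist": 0.0, "jaw": -1.0}

```text
time_s: 5.8
tcp_pos: [0.5902, -0.2235, 0.1456]
ee_rot: [[0.141, 0.99, -0.001], [0.99, -0.141, 0.001], [0.001, -0.002, -1.0]]
contact_force: [-0.5, 0.7, -4.1]
opening: 0.14
grasp_force: 49.8
```

```bash
python3 - <<'E'
from h import *
s=arm.sense();print(s['time_s'],s['tcp_pos'],s['contact_force'])
c=optics.read_camera('side');w=c['frame'][:,:,::-1].copy()
f=210/np.tan(np.radians(c['fovy']/2));Ti=np.linalg.inv(c['T'])
def pj(p):
    q=Ti@np.r_[p,1];return q[0]/q[2]*f+c['cx'],q[1]/q[2]*f+c['cy']
lip=s['tcp_pos']+.134*s['ee_rot'][:,0]+[0,0,.019-.046];print(lip,pj(lip),pj([.611,-.08,.112]))
b=cv2.resize(w[130:230,230:330],(600,600),interpolation=cv2.INTER_CUBIC)
for p,k in((lip,(0,0,255)),([.611,-.08,.112],(0,255,0))):
    u,v=pj(p);cv2.circle(b,(int((u-230+.5)*6),int((v-130+.5)*6)),3,k,-1)
cv2.imwrite('pics/j2.png',b)
E
```

```text
5.8 [ 0.5902 -0.2235  0.1456] [-0.5285  0.7049 -4.1081]
[ 0.609  -0.0908  0.1187] (np.float64(278.81777276072603), np.float64(181.2238174292895)) (np.float64(278.02611778090915), np.float64(182.244831421126))
```

View pics/j2.png

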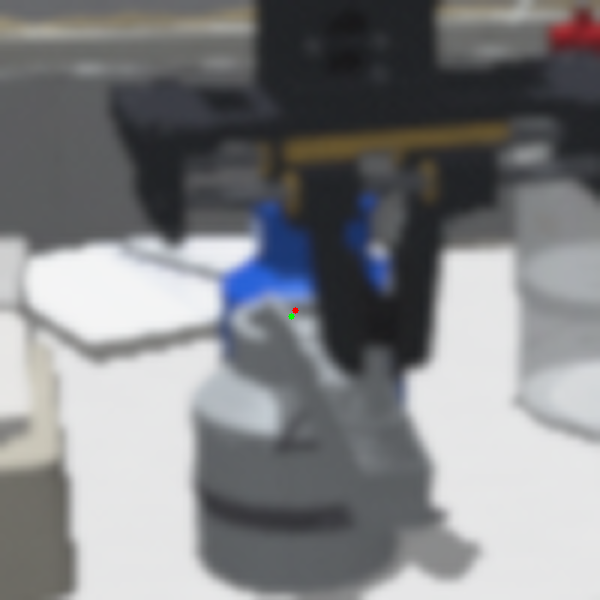

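Emit:
jog_arm:
  plan:
    - {"tx": 0.2, "ty": 0.0, "tz": 0.0, "twist": 0.0, "jaw": -1.0}
    - {"tx": 0.4, "ty": 0.0, "tz": 0.0, "twist": 0.0, "jaw": -1.0}
    - {"tx": 0.4, "ty": 0.0, "tz": 0.0, "twist": 0.0, "jaw": -1.0}
  grip_force: 12.0

```text
time_s: 6.15
tcp_pos: [0.5916, -0.2196, 0.1474]
ee_rot: [[0.14, 0.99, 0.001], [0.99, -0.14, -0.0], [-0.0, 0.001, -1.0]]
contact_force: [0.4, 0.0, -3.1]
opening: 0.146
grasp_force: 12.0
```

```bash
cat >> h.py <<'E'
def rod(c):
    "handle mask in wrist view: (front end row, front-foot bar row)"
    g=c['frame'].max(2); col=g[:,275:295].max(1)<75
    r=np.where(col[:240])[0]; return r[:1], r[-1:]
E
python3 - <<'E'
from h import *
s=arm.sense();print(s['time_s'],s['tcp_pos'],s['contact_force'],s['ft_torque'],s['grasp_force'])
c=optics.read_camera('wrist');print(rod(c));cv2.imwrite('pics/w4.png',c['frame'][:,:,::-1])
a=cv2.imread('pics/w2.png');print(rod({'frame':a}))
E
```

```text
6.15 [ 0.5916 -0.2196  0.1474] [ 0.4427  0.0276 -3.1009] [-0.0983 -0.1036 -0.047 ] 11.986766697373241
(array([95]), array([239]))
(array([95]), array([239]))
```

Emit:
jog_arm:
  plan:
    - {"tx": 0.0, "ty": 0.0, "tz": 0.0, "twist": 0.0, "jaw": -1.0}
    - {"tx": 0.0, "ty": 0.0, "tz": 0.0, "twist": 0.0, "jaw": -1.0}
  grip_force: 7.0

```text
time_s: 6.4
tcp_pos: [0.5913, -0.2197, 0.1469]
ee_rot: [[0.141, 0.99, 0.0], [0.99, -0.141, -0.0], [0.0, 0.0, -1.0]]
contact_force: [1.0, 0.8, -3.6]
opening: 0.143
grasp_force: 7.0
```

```bash
python3 - <<'E'
from h import *
s=arm.sense();print(s['time_s'],s['tcp_pos'],s['contact_force'],s['ft_torque'],s['grasp_force'])
c=optics.read_camera('wrist');print(rod(c));cv2.imwrite('pics/w5.png',c['frame'][:,:,::-1])
E
```

```text
6.4 [ 0.5913 -0.2197  0.1469] [ 1.0062  0.8361 -3.6192] [-0.0516 -0.1375 -0.0252] 6.990951691986993
(array([95]), array([239]))
```

Emit:
jog_arm:
  plan:
    - {"tx": 0.0, "ty": 0.0, "tz": 0.0, "twist": 0.0, "jaw": -1.0}
    - {"tx": 0.0, "ty": 0.0, "tz": 0.0, "twist": 0.0, "jaw": -1.0}
  grip_force: 5.0

```text
time_s: 6.65
tcp_pos: [0.5913, -0.2198, 0.1468]
ee_rot: [[0.141, 0.99, 0.0], [0.99, -0.141, 0.0], [0.0, 0.0, -1.0]]
contact_force: [0.2, -0.1, -3.6]
opening: 0.147
grasp_force: 5.0
```

```bash
python3 - <<'E'
from h import *
s=arm.sense();print(s['time_s'],s['contact_force'],s['ft_torque'],s['grasp_force'])
c=optics.read_camera('wrist');print(rod(c));cv2.imwrite('pics/w6.png',c['frame'][:,:,::-1])
a=cv2.imread('pics/w5.png')
d=np.abs(a.astype(int)-c['frame'][:,:,::-1]).sum(2)[:240,240:330]>60
print(d.sum(), d.sum(1)[::10])
E
```

```text
6.65 [ 0.2188 -0.1364 -3.6255] [-0.0115 -0.106  -0.0436] 4.9927397855208255
(array([95]), array([239]))
388 [1 0 3 4 3 1 1 3 1 2 0 1 0 1 1 3 0 1 0 0 2 0 0 0]
```

Emit:
jog_arm:
  plan:
    - {"tx": 0.0, "ty": 0.0, "tz": 0.0, "twist": 0.0, "jaw": -1.0}
    - {"tx": 0.0, "ty": 0.0, "tz": 0.0, "twist": 0.0, "jaw": -1.0}
  grip_force: 3.5

```text
time_s: 6.9
tcp_pos: [0.5912, -0.2198, 0.1467]
ee_rot: [[0.141, 0.99, -0.0], [0.99, -0.141, -0.0], [-0.0, -0.0, -1.0]]
contact_force: [-0.4, -0.6, -3.7]
opening: 0.147
grasp_force: 3.5
```

```bash
python3 - <<'E'
from h import *
s=arm.sense();print(s['time_s'],s['contact_force'],s['ft_torque'],s['grasp_force'])
c=optics.read_camera('wrist');print(rod(c));f=c['frame'][:,:,::-1]
a=cv2.imread('pics/w2.png')
cv2.imwrite('pics/w78.png',np.hstack([a[:300,220:360],f[:300,220:360]]))
E
```

```text
6.9 [-0.4093 -0.6091 -3.6832] [-0.074  -0.0965  0.0134] 3.4982351763756014
(array([95]), array([239]))
```

View pics/w78.png

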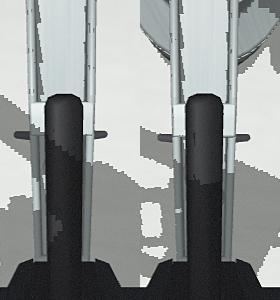

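At 3.5 N the scoop is still rigid (foot bar at the same row, ~133), because the full pad patch holds it against its own weight. I'll set it down and regrip only the rear tip of the handle with the fingertip ends. A smaller patch with a longer lever should let it pivot in a controlled way.

Emit:
jog_arm:
  plan:
    - {"tx": 0.0, "ty": 0.0, "tz": 0.0, "twist": 0.0, "jaw": -1.0}
    - {"tx": 0.0, "ty": 0.0, "tz": 0.0, "twist": 0.0, "jaw": -1.0}
    - {"tx": -0.2, "ty": -0.2, "tz": -1.0, "twist": 0.0, "jaw": -1.0}
    - {"tx": -0.6, "ty": -0.5, "tz": -1.5, "twist": 0.0, "jaw": -1.0}
    - {"tx": -1.4, "ty": -1.0, "tz": -1.5, "twist": 0.0, "jaw": -1.0}
    - {"tx": -2.4, "ty": -1.7, "tz": -1.5, "twist": 0.0, "jaw": -1.0}
    - {"tx": -3.6, "ty": -2.4, "tz": -1.5, "twist": 0.0, "jaw": -1.0}
    - {"tx": -4.8, "ty": -3.1, "tz": -1.5, "twist": 0.0, "jaw": -1.0}
    - {"tx": -6.0, "ty": -3.8, "tz": -1.5, "twist": 0.0, "jaw": -1.0}
    - {"tx": -7.2, "ty": -4.6, "tz": -0.5, "twist": 0.0, "jaw": -1.0}
    - {"tx": -7.8, "ty": -5.0, "tz": 1.0, "twist": 0.0, "jaw": -1.0}
    - {"tx": -7.8, "ty": -5.0, "tz": 3.0, "twist": 0.0, "jaw": -1.0}
  grip_force: 50.0

```text
time_s: 8.15
tcp_pos: [0.5299, -0.2913, 0.1158]
ee_rot: [[0.142, 0.99, 0.001], [0.99, -0.142, -0.001], [-0.001, 0.001, -1.0]]
contact_force: [-0.0, 0.3, -4.0]
opening: 0.137
grasp_force: 50.0
```

Emit:
jog_arm:
  plan:
    - {"tx": 0.0, "ty": 0.0, "tz": 2.0, "twist": 0.0, "jaw": -1.0}
    - {"tx": 0.0, "ty": 0.0, "tz": 4.0, "twist": 0.0, "jaw": -1.0}
    - {"tx": 0.0, "ty": 0.0, "tz": 4.8, "twist": 0.0, "jaw": -1.0}
    - {"tx": 0.0, "ty": 0.0, "tz": 5.2, "twist": 0.0, "jaw": -1.0}
    - {"tx": 0.0, "ty": 0.0, "tz": 5.2, "twist": 0.0, "jaw": -1.0}

```text
time_s: 8.65
tcp_pos: [0.5305, -0.2898, 0.0641]
ee_rot: [[0.14, 0.99, -0.001], [0.99, -0.14, 0.001], [0.001, -0.001, -1.0]]
contact_force: [0.0, -0.8, -3.3]
opening: 0.137
grasp_force: 50.0
```

Emit:
jog_arm:
  plan:
    - {"tx": 0.0, "ty": 0.0, "tz": 0.3, "twist": 0.0, "jaw": -1.0}
    - {"tx": 0.0, "ty": 0.0, "tz": 0.6, "twist": 0.0, "jaw": -1.0}
    - {"tx": 0.0, "ty": 0.0, "tz": 0.6, "twist": 0.0, "jaw": -1.0}
    - {"tx": 0.0, "ty": 0.0, "tz": 0.6, "twist": 0.0, "jaw": -0.3}
    - {"tx": 0.0, "ty": 0.0, "tz": 0.6, "twist": 0.0, "jaw": -0.3}
    - {"tx": 0.0, "ty": 0.0, "tz": 0.6, "twist": 0.0, "jaw": -0.3}
    - {"tx": -1.2, "ty": 0.0, "tz": -0.7, "twist": 0.0, "jaw": -0.3}
    - {"tx": -1.2, "ty": 0.0, "tz": -0.7, "twist": 0.0, "jaw": -0.3}

```text
time_s: 9.45
tcp_pos: [0.5303, -0.3045, 0.0743]
ee_rot: [[0.141, 0.99, 0.003], [0.99, -0.141, -0.003], [-0.003, 0.004, -1.0]]
contact_force: [0.2, -1.1, 0.9]
opening: 0.353
grasp_force: 0.0
```

```bash
python3 - <<'E'
from h import *
s=arm.sense();print(s['time_s'],s['tcp_pos'],s['contact_force'],s['opening'])
c=optics.read_camera('wrist');f=c['frame'][:,:,::-1]
W=np.eye(4);W[:3,:3]=s['ee_rot'];W[:3,3]=s['tcp_pos'];T=W@c['tool_from_camera']
g=f.max(2); col=(g[:,278:290].max(1)<75);r=np.where(col[20:240])[0][0]+20;p=onz(c,284,r,.083,T);print(r,p,tool(p,s))
cols=np.where(g[r+25,240:330]<75)[0]+240;print(cols.min(),cols.max(),tool(onz(c,(cols.min()+cols.max())/2,r+25,.08,T),s))
E
```

```text
9.45 [ 0.5303 -0.3045  0.0743] [ 0.1512 -1.1289  0.8729] 0.3529499447599817
62 [ 0.5434 -0.2149  0.083 ] [ 9.0463  0.0353 -0.8914]
265 298 [ 8.2289 -0.0573 -0.5894]
```

Emit:
jog_arm:
  plan:
    - {"tx": 0.0, "ty": 0.0, "tz": 0.2, "twist": 0.0, "jaw": -1.0}
    - {"tx": 0.0, "ty": 0.0, "tz": 0.2, "twist": 0.0, "jaw": -1.0}
    - {"tx": 0.0, "ty": 0.0, "tz": 0.2, "twist": 0.0, "jaw": -1.0}
    - {"tx": 0.0, "ty": 0.0, "tz": 0.2, "twist": 0.0, "jaw": -1.0}
    - {"tx": 0.0, "ty": 0.0, "tz": 0.0, "twist": 0.0, "jaw": -1.0}
    - {"tx": 0.0, "ty": 0.0, "tz": -0.3, "twist": 0.0, "jaw": -1.0}
    - {"tx": 0.0, "ty": 0.0, "tz": -0.6, "twist": 0.0, "jaw": -1.0}
    - {"tx": 0.0, "ty": 0.0, "tz": -0.6, "twist": 0.0, "jaw": -1.0}
  grip_force: 60.0

```text
time_s: 10.3
tcp_pos: [0.5293, -0.302, 0.0782]
ee_rot: [[0.14, 0.99, 0.0], [0.99, -0.14, -0.0], [-0.0, 0.001, -1.0]]
contact_force: [-0.5, 0.8, -4.3]
opening: 0.137
grasp_force: 60.0
```

```bash
python3 - <<'E'
from h import *
s=arm.sense();print(s['time_s'],s['tcp_pos'],s['contact_force'],s['ft_torque'],s['opening'])
c=optics.read_camera('wrist');f=c['frame'][:,:,::-1];cv2.imwrite('pics/w9.png',f)
g=f.max(2); col=(g[:,278:290].max(1)<75);print(np.where(col[20:240])[0][0]+20)
print([ (r,(g[r,240:262]<75).sum()) for r in range(60,160) if (g[r,240:262]<75).sum()>8])
E
```

```text
10.3 [ 0.5293 -0.302   0.0782] [-0.5255  0.778  -4.2775] [-0.2212 -0.0841 -0.0337] 0.13740721287304056
68
[(121, np.int64(9))]
```

Emit:
jog_arm:
  plan:
    - {"tx": 0.0, "ty": 0.0, "tz": -0.5, "twist": 0.0, "jaw": -1.0}
    - {"tx": 0.0, "ty": 0.0, "tz": -1.5, "twist": 0.0, "jaw": -1.0}
    - {"tx": 0.0, "ty": 0.0, "tz": -2.0, "twist": 0.0, "jaw": -1.0}
    - {"tx": 0.0, "ty": 0.0, "tz": -2.0, "twist": 0.0, "jaw": -1.0}

```text
time_s: 10.75
tcp_pos: [0.5299, -0.3025, 0.0994]
ee_rot: [[0.141, 0.99, 0.002], [0.99, -0.141, -0.002], [-0.002, 0.002, -1.0]]
contact_force: [-0.5, 0.0, -3.3]
opening: 0.142
grasp_force: 60.0
```

```bash
python3 - <<'E'
from h import *
s=arm.sense();print(s['time_s'],s['tcp_pos'],s['contact_force'],s['ft_torque'],s['opening'])
c=optics.read_camera('wrist');f=c['frame'][:,:,::-1];cv2.imwrite('pics/w10.png',f)
a=cv2.imread('pics/w9.png')
g=f.max(2); col=(g[:,278:290].max(1)<75);print(np.where(col[20:240])[0][0]+20)
cv2.imwrite('pics/w9_10.png',np.hstack([a[:300,220:360],f[:300,220:360]]))
c=optics.read_camera('side');cv2.imwrite('pics/s10.png',c['frame'][:,:,::-1])
E
```

```text
10.75 [ 0.5299 -0.3025  0.0994] [-0.4946  0.005  -3.348 ] [-0.1888 -0.0365  0.0061] 0.14229412263093358
68
```

View pics/w9_10.png

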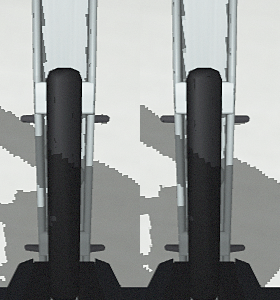

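Rigid at 60 N with the tip grip (handle front at row 68, foot bar at row 118 in both). Back to the jar mouth.

Emit:
jog_arm:
  plan:
    - {"tx": 0.0, "ty": 0.0, "tz": -1.0, "twist": 0.0, "jaw": -1.0}
    - {"tx": 0.0, "ty": 0.3, "tz": -3.0, "twist": 0.0, "jaw": -1.0}
    - {"tx": 0.2, "ty": 0.8, "tz": -5.0, "twist": 0.0, "jaw": -1.0}
    - {"tx": 0.7, "ty": 1.3, "tz": -6.5, "twist": 0.0, "jaw": -1.0}
    - {"tx": 1.5, "ty": 1.8, "tz": -7.3, "twist": 0.0, "jaw": -1.0}
    - {"tx": 2.5, "ty": 2.3, "tz": -7.5, "twist": 0.0, "jaw": -1.0}
    - {"tx": 3.6, "ty": 2.8, "tz": -7.5, "twist": 0.0, "jaw": -1.0}
    - {"tx": 4.7, "ty": 3.3, "tz": -7.5, "twist": 0.0, "jaw": -1.0}
    - {"tx": 5.7, "ty": 3.8, "tz": -7.5, "twist": 0.0, "jaw": -1.0}
    - {"tx": 6.6, "ty": 4.2, "tz": -7.5, "twist": 0.0, "jaw": -1.0}
    - {"tx": 7.3, "ty": 4.6, "tz": -7.5, "twist": 0.0, "jaw": -1.0}
    - {"tx": 7.8, "ty": 4.8, "tz": -7.5, "twist": 0.0, "jaw": -1.0}

```text
time_s: 12.05
tcp_pos: [0.588, -0.2306, 0.1725]
ee_rot: [[0.14, 0.99, -0.0], [0.99, -0.14, 0.0], [0.0, -0.0, -1.0]]
contact_force: [0.0, -0.5, -4.3]
opening: 0.138
grasp_force: 60.0
```

Emit:
jog_arm:
  plan:
    - {"tx": 0.3, "ty": 0.1, "tz": 0.2, "twist": 0.0, "jaw": -1.0}
    - {"tx": 0.5, "ty": 0.1, "tz": 0.8, "twist": 0.0, "jaw": -1.0}
    - {"tx": 0.5, "ty": 0.1, "tz": 1.4, "twist": 0.0, "jaw": -1.0}
    - {"tx": 0.5, "ty": 0.1, "tz": 1.4, "twist": 0.0, "jaw": -1.0}

```text
time_s: 12.45
tcp_pos: [0.5883, -0.2264, 0.1571]
ee_rot: [[0.141, 0.99, -0.002], [0.99, -0.141, 0.001], [0.001, -0.002, -1.0]]
contact_force: [-1.2, 0.6, -3.8]
opening: 0.137
grasp_force: 60.0
```

```bash
cat >> h.py <<'E'
def tilt(s=None):
    """scoop tilt from the wrist view: row of the handle's front end; also mouth's seen place"""
    s=s or arm.sense(); c=optics.read_camera('wrist'); g=c['frame'].max(2)
    col=g[:,278:290].max(1)<75; row=np.where(col[5:240])[0][0]+5
    f=210/np.tan(np.radians(c['fovy']/2)); Ti=np.linalg.inv(c['tool_from_camera'])
    def pr(th,x=.0855,z=.004): # handle front edge rel pivot (x fwd, z up)
        X=.0025+x*np.cos(th)+z*np.sin(th); Z=.007-x*np.sin(th)+z*np.cos(th)
        q=Ti@np.array([X,0,-Z,1]); return q[1]/q[2]*f+c['cy']
    th=np.radians(np.arange(-5,70,.5)); r=np.array([pr(t) for t in th]); 
    print('row',row,'row(0)',pr(0),'tilt',np.degrees(th[np.abs(r-pr(0)+68-row).argmin()]), 'rows/10deg',r[10::20]-pr(0))
    return c
E
python3 - <<'E'
from h import *
s=arm.sense();print(s['time_s'],s['tcp_pos'],s['contact_force'])
c=tilt(s);lip=s['tcp_pos']+.141*s['ee_rot'][:,0]-[0,0,.042];print(lip,(lip-[.611,-.08,.112])@s['ee_rot'])
cv2.imwrite('pics/w11.png',c['frame'][:,:,::-1])
E
```

```text
12.45 [ 0.5883 -0.2264  0.1571] [-1.2084  0.5916 -3.8376]
row 68 row(0) 68.8944682252193 tilt 0.0 rows/10deg [ 0.      5.5268 16.3292 30.701  47.4549 65.7942 85.2015]
[ 0.6082 -0.0868  0.1153] [-0.0071 -0.0018 -0.0033]
```

Emit:
jog_arm:
  plan:
    - {"tx": 0.0, "ty": 0.1, "tz": 0.0, "twist": 0.0, "jaw": -1.0}
    - {"tx": 0.0, "ty": 0.2, "tz": 0.0, "twist": 0.0, "jaw": -1.0}
  grip_force: 10.0

```text
time_s: 12.7
tcp_pos: [0.5913, -0.2272, 0.159]
ee_rot: [[0.141, 0.99, 0.0], [0.99, -0.141, -0.0], [-0.0, 0.0, -1.0]]
contact_force: [-0.3, -0.0, -3.6]
opening: 0.146
grasp_force: 10.0
```

```bash
python3 -c "
from h import *
s=arm.sense();print(s['tcp_pos'],s['contact_force'],s['ft_torque']);tilt(s)"
```

```text
[ 0.5913 -0.2272  0.159 ] [-0.2957 -0.0387 -3.631 ] [-0.0961  0.035   0.0646]
row 68 row(0) 68.89661211213729 tilt 0.0 rows/10deg [ 0.      5.5264 16.3287 30.7002 47.454  65.7932 85.2004]
```

Emit:
jog_arm:
  plan:
    - {"tx": 0.0, "ty": 0.0, "tz": 0.0, "twist": 0.0, "jaw": -1.0}
    - {"tx": 0.0, "ty": 0.0, "tz": 0.0, "twist": 0.0, "jaw": -1.0}
  grip_force: 6.0

```text
time_s: 12.95
tcp_pos: [0.5914, -0.2271, 0.1591]
ee_rot: [[0.141, 0.99, 0.0], [0.99, -0.141, -0.0], [-0.0, 0.001, -1.0]]
contact_force: [0.1, -0.2, -2.5]
opening: 0.145
grasp_force: 6.0
```

```bash
python3 -c "
from h import *
s=arm.sense();print(s['tcp_pos'],s['contact_force'],s['ft_torque']);tilt(s)"
```

```text
[ 0.5914 -0.2271  0.1591] [ 0.0869 -0.2442 -2.4903] [-0.1728 -0.0158  0.0362]
row 68 row(0) 68.89701337171715 tilt 0.0 rows/10deg [ 0.      5.5264 16.3286 30.7001 47.4539 65.793  85.2002]
```

Emit:
jog_arm:
  plan:
    - {"tx": 0.2, "ty": 0.0, "tz": -0.4, "twist": 0.0, "jaw": -1.0}
    - {"tx": 0.4, "ty": 0.0, "tz": -0.8, "twist": 0.0, "jaw": -1.0}
    - {"tx": 0.4, "ty": 0.0, "tz": -0.8, "twist": 0.0, "jaw": -1.0}
  grip_force: 4.0

```text
time_s: 13.3
tcp_pos: [0.5923, -0.2226, 0.1677]
ee_rot: [[0.14, 0.99, 0.001], [0.99, -0.14, -0.0], [-0.0, 0.001, -1.0]]
contact_force: [-0.6, -0.5, -2.0]
opening: 0.146
grasp_force: 4.0
```

```bash
python3 -c "
from h import *
s=arm.sense();print(s['tcp_pos'],s['contact_force'],s['ft_torque'],s['opening'])
c=tilt(s);cv2.imwrite('pics/w12.png',c['frame'][:,:,::-1])
a=cv2.imread('pics/w11.png').max(2);g=c['frame'].max(2)
for im in (a,g): print([ (r,im[r,238:258].tolist()[::4]) for r in range(110,128,2)])
"
```

```text
[ 0.5923 -0.2226  0.1677] [-0.5851 -0.4906 -2.006 ] [-0.1568 -0.0243  0.0885] 0.14550763131138236
row 71 row(0) 68.89549918148867 tilt 6.5 rows/10deg [ 0.      5.5265 16.3288 30.7005 47.4543 65.7935 85.2008]
[(110, [231, 229, 231, 229, 172]), (112, [231, 230, 232, 232, 193]), (114, [228, 248, 237, 238, 192]), (116, [231, 69, 83, 81, 130]), (118, [232, 84, 90, 91, 112]), (120, [232, 64, 74, 79, 102]), (122, [233, 247, 229, 184, 131]), (124, [230, 232, 231, 231, 198]), (126, [230, 229, 232, 231, 206])]
[(110, [231, 228, 228, 227, 136]), (112, [228, 230, 229, 228, 144]), (114, [228, 230, 229, 227, 140]), (116, [228, 229, 229, 227, 152]), (118, [227, 227, 228, 230, 163]), (120, [228, 228, 230, 231, 191]), (122, [228, 229, 229, 230, 190]), (124, [229, 227, 231, 233, 198]), (126, [228, 245, 223, 141, 105])]
```

The scoop now pivots with the lip riding on the rim (tilt 6.5°). I pour along the arc about the lip.

Emit:
jog_arm:
  plan:
    - {"tx": 0.5, "ty": 0.0, "tz": -0.75, "twist": 0.0, "jaw": -1.0}
    - {"tx": 1.2, "ty": 0.0, "tz": -1.75, "twist": 0.0, "jaw": -1.0}
    - {"tx": 2.0, "ty": 0.0, "tz": -2.7, "twist": 0.0, "jaw": -1.0}
    - {"tx": 2.5, "ty": 0.0, "tz": -3.15, "twist": 0.0, "jaw": -1.0}
    - {"tx": 3.0, "ty": 0.0, "tz": -3.6, "twist": 0.0, "jaw": -1.0}
    - {"tx": 3.4, "ty": 0.0, "tz": -4.0, "twist": 0.0, "jaw": -1.0}
    - {"tx": 3.9, "ty": 0.0, "tz": -4.45, "twist": 0.0, "jaw": -1.0}
    - {"tx": 3.9, "ty": 0.0, "tz": -4.45, "twist": 0.0, "jaw": -1.0}

```text
time_s: 14.15
tcp_pos: [0.5977, -0.1836, 0.212]
ee_rot: [[0.14, 0.99, 0.001], [0.99, -0.14, -0.0], [0.0, 0.001, -1.0]]
contact_force: [-0.7, -0.2, -1.7]
opening: 0.145
grasp_force: 4.0
```

```bash
python3 -c "
from h import *
s=arm.sense();print(s['time_s'],s['tcp_pos'],s['contact_force'],s['ft_torque'],s['opening'])
c=tilt(s);cv2.imwrite('pics/w13.png',c['frame'][:,:,::-1])
print((s['tcp_pos']-[.611,-.08,.112])@s['ee_rot'])
"
```

```text
14.15 [ 0.5977 -0.1836  0.212 ] [-0.6551 -0.2332 -1.7212] [-0.0444 -0.0566  0.041 ] 0.14455415074875447
row 97 row(0) 68.89449727092023 tilt 29.000000000000004 rows/10deg [ 0.      5.5266 16.329  30.7008 47.4547 65.794  85.2013]
[-0.1044  0.0014 -0.1   ]
```

Emit:
jog_arm:
  plan:
    - {"tx": 0.5, "ty": 0.0, "tz": -0.4, "twist": 0.0, "jaw": -1.0}
    - {"tx": 1.1, "ty": 0.0, "tz": -0.75, "twist": 0.0, "jaw": -1.0}
    - {"tx": 1.6, "ty": 0.0, "tz": -1.1, "twist": 0.0, "jaw": -1.0}
    - {"tx": 2.2, "ty": 0.0, "tz": -1.45, "twist": 0.0, "jaw": -1.0}
    - {"tx": 2.2, "ty": 0.0, "tz": -1.45, "twist": 0.0, "jaw": -1.0}
    - {"tx": 2.2, "ty": 0.0, "tz": -1.45, "twist": 0.0, "jaw": -1.0}
    - {"tx": 2.2, "ty": 0.0, "tz": -1.45, "twist": 0.0, "jaw": -1.0}
    - {"tx": 2.2, "ty": 0.0, "tz": -1.45, "twist": 0.0, "jaw": -1.0}
    - {"tx": 2.2, "ty": 0.0, "tz": -1.45, "twist": 0.0, "jaw": -1.0}
    - {"tx": 2.2, "ty": 0.0, "tz": -1.45, "twist": 0.0, "jaw": -1.0}

```text
time_s: 15.2
tcp_pos: [0.6003, -0.1626, 0.2256]
ee_rot: [[0.141, 0.99, -0.0], [0.99, -0.141, 0.0], [0.0, -0.0, -1.0]]
contact_force: [0.9, -0.0, -2.8]
opening: 0.147
grasp_force: 4.0
```

```bash
python3 -c "
from h import *
s=arm.sense();print(s['time_s'],s['tcp_pos'],s['contact_force'],s['ft_torque'],s['opening'])
c=tilt(s);w=c['frame'][:,:,::-1];cv2.imwrite('pics/w14.png',w)
b=optics.read_camera('side')['frame'][:,:,::-1];cv2.imwrite('pics/s14.png',b)
k=cv2.resize(b[120:230,220:330],(420,420),interpolation=cv2.INTER_CUBIC)
cv2.imwrite('pics/v14.png',np.hstack([w[:,150:520],k]))
"
```

```text
15.2 [ 0.6003 -0.1626  0.2256] [ 0.8606 -0.0028 -2.822 ] [ 0.0154 -0.1492  0.0031] 0.14688598294339186
row 113 row(0) 68.89586957923942 tilt 38.5 rows/10deg [ 0.      5.5265 16.3288 30.7005 47.4543 65.7935 85.2007]
```

View pics/v14.png

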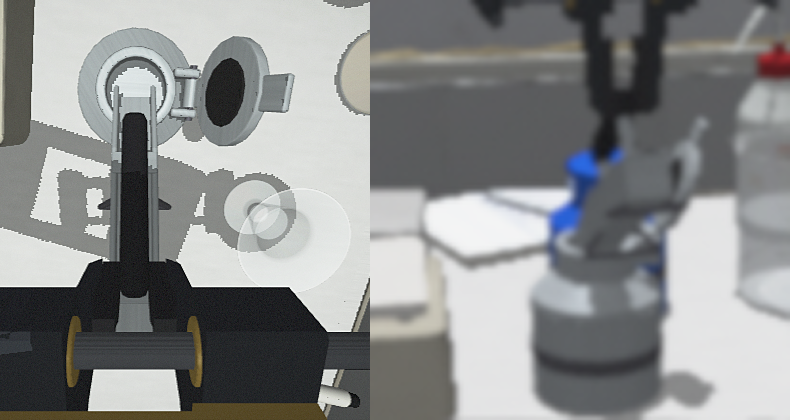

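The pictures show the lip inside the mouth, wrist crop (133,90), with an empty channel ahead of the handle, no balls on the bench, and the lid open with its tab at (282,92). I swing the scoop back level against the rim by reversing the arc, then grip hard and lift to weigh it.

Emit:
jog_arm:
  plan:
    - {"tx": -0.5, "ty": 0.0, "tz": 0.3, "twist": 0.0, "jaw": -1.0}
    - {"tx": -1.1, "ty": 0.0, "tz": 0.7, "twist": 0.0, "jaw": -1.0}
    - {"tx": -2.2, "ty": 0.0, "tz": 1.45, "twist": 0.0, "jaw": -1.0}
    - {"tx": -3.1, "ty": 0.0, "tz": 2.3, "twist": 0.0, "jaw": -1.0}
    - {"tx": -4.1, "ty": 0.0, "tz": 3.2, "twist": 0.0, "jaw": -1.0}
    - {"tx": -4.9, "ty": 0.0, "tz": 4.15, "twist": 0.0, "jaw": -1.0}
    - {"tx": -5.6, "ty": 0.0, "tz": 5.15, "twist": 0.0, "jaw": -1.0}
    - {"tx": -6.1, "ty": 0.0, "tz": 5.9, "twist": 0.0, "jaw": -1.0}
    - {"tx": -6.4, "ty": 0.0, "tz": 6.6, "twist": 0.0, "jaw": -1.0}
    - {"tx": -6.6, "ty": 0.0, "tz": 7.1, "twist": 0.0, "jaw": -1.0}
    - {"tx": -6.6, "ty": 0.0, "tz": 7.1, "twist": 0.0, "jaw": -1.0}

```text
time_s: 16.4
tcp_pos: [0.5908, -0.2282, 0.1541]
ee_rot: [[0.141, 0.99, -0.001], [0.99, -0.141, -0.0], [-0.0, -0.001, -1.0]]
contact_force: [-0.7, -1.4, -1.0]
opening: 0.151
grasp_force: 4.0
```

```bash
python3 -c "
from h import *
s=arm.sense();print(s['time_s'],s['tcp_pos'],s['contact_force'],s['ft_torque'],s['opening'])
c=tilt(s);cv2.imwrite('pics/w15.png',c['frame'][:,:,::-1]);g=c['frame'].max(2)
print([r for r in range(60,240) if (g[r,240:258]<95).sum()>11])
"
```

```text
16.4 [ 0.5908 -0.2282  0.1541] [-0.6638 -1.425  -0.9913] [-0.2891 -0.0359 -0.0151] 0.1512827596042806
row 67 row(0) 68.8973279935667 tilt -2.5 rows/10deg [ 0.      5.5264 16.3286 30.7001 47.4538 65.7929 85.2001]
[106, 107, 108, 109, 110, 111, 234, 235, 236, 237, 238]
```

Emit:
jog_arm:
  plan:
    - {"tx": 0.0, "ty": 0.0, "tz": 0.0, "twist": 0.0, "jaw": -1.0}
    - {"tx": 0.0, "ty": 0.0, "tz": 0.0, "twist": 0.0, "jaw": -1.0}
    - {"tx": 0.0, "ty": 0.0, "tz": -1.0, "twist": 0.0, "jaw": -1.0}
    - {"tx": 0.0, "ty": 0.0, "tz": -2.0, "twist": 0.0, "jaw": -1.0}
    - {"tx": 0.0, "ty": 0.0, "tz": -2.0, "twist": 0.0, "jaw": -1.0}
    - {"tx": 0.0, "ty": 0.0, "tz": -2.0, "twist": 0.0, "jaw": -1.0}
    - {"tx": 0.0, "ty": 0.0, "tz": -2.0, "twist": 0.0, "jaw": -1.0}
  grip_force: 60.0

```text
time_s: 17.15
tcp_pos: [0.5909, -0.2277, 0.1746]
ee_rot: [[0.14, 0.99, -0.0], [0.99, -0.14, 0.0], [0.0, -0.0, -1.0]]
contact_force: [-0.7, 0.3, -4.5]
opening: 0.139
grasp_force: 60.0
```

```bash
python3 -c "
from h import *
F=[]
for i in range(8):
    c=optics.read_camera('top');F.append(arm.sense()['contact_force'])
s=arm.sense();print(s['time_s'],s['tcp_pos'],np.mean(F,0),np.std(F,0))
c=tilt(s);g=c['frame'].max(2)
print([r for r in range(60,240) if (g[r,240:258]<95).sum()>11])
"
```

```text
17.55 [ 0.591  -0.2278  0.1745] [-0.0224 -0.0425 -2.9424] [0.525  0.3009 0.6345]
row 67 row(0) 68.89560588582921 tilt -2.5 rows/10deg [ 0.      5.5266 16.3289 30.7005 47.4544 65.7936 85.2009]
[109, 110, 111, 112, 113, 114, 237, 238, 239]
```

Emit:
jog_arm:
  plan:
    - {"tx": -1.0, "ty": -0.6, "tz": -0.5, "twist": 0.0, "jaw": -1.0}
    - {"tx": -3.0, "ty": -1.8, "tz": -0.5, "twist": 0.0, "jaw": -1.0}
    - {"tx": -5.0, "ty": -3.0, "tz": -0.5, "twist": 0.0, "jaw": -1.0}
    - {"tx": -7.0, "ty": -4.2, "tz": 0.0, "twist": 0.0, "jaw": -1.0}
    - {"tx": -8.2, "ty": -5.0, "tz": 1.5, "twist": 0.0, "jaw": -1.0}
    - {"tx": -8.2, "ty": -5.0, "tz": 4.0, "twist": 0.0, "jaw": -1.0}
    - {"tx": -8.2, "ty": -5.0, "tz": 6.5, "twist": 0.0, "jaw": -1.0}
    - {"tx": -8.2, "ty": -5.0, "tz": 8.5, "twist": 0.0, "jaw": -1.0}
    - {"tx": -8.2, "ty": -5.0, "tz": 9.0, "twist": 0.0, "jaw": -1.0}
    - {"tx": -8.2, "ty": -5.0, "tz": 9.0, "twist": 0.0, "jaw": -1.0}

```text
time_s: 18.6
tcp_pos: [0.5292, -0.3015, 0.0834]
ee_rot: [[0.141, 0.99, -0.002], [0.99, -0.141, 0.002], [0.001, -0.002, -1.0]]
contact_force: [-0.1, 0.5, -2.1]
opening: 0.139
grasp_force: 60.0
```

Emit:
jog_arm:
  plan:
    - {"tx": 0.0, "ty": 0.0, "tz": 0.3, "twist": 0.0, "jaw": -1.0}
    - {"tx": 0.0, "ty": 0.0, "tz": 0.6, "twist": 0.0, "jaw": -1.0}
    - {"tx": 0.0, "ty": 0.0, "tz": 0.9, "twist": 0.0, "jaw": -1.0}
    - {"tx": 0.0, "ty": 0.0, "tz": 1.2, "twist": 0.0, "jaw": -1.0}
    - {"tx": 0.0, "ty": 0.0, "tz": 1.2, "twist": 0.0, "jaw": -1.0}
  grip_force: 6.0

```text
time_s: 19.1
tcp_pos: [0.5318, -0.3053, 0.0762]
ee_rot: [[0.141, 0.99, 0.005], [0.99, -0.14, -0.007], [-0.006, 0.005, -1.0]]
contact_force: [-2.1, -4.5, 6.3]
opening: 0.151
grasp_force: 6.0
```

```bash
python3 -c "
from h import *
s=arm.sense();print(s['time_s'],s['tcp_pos'],s['contact_force'],s['ft_torque'])
c=tilt(s);g=c['frame'].max(2)
print([r for r in range(60,240) if (g[r,240:258]<95).sum()>11])
"
```

```text
19.1 [ 0.5318 -0.3053  0.0762] [-2.0608 -4.509   6.2981] [-0.7754  0.2857  0.0826]
row 81 row(0) 68.91281589858457 tilt 17.5 rows/10deg [ 0.      5.5245 16.3252 30.6954 47.4482 65.7865 85.1931]
[132, 133, 134, 135, 136, 137, 138]
```

Emit:
jog_arm:
  plan:
    - {"tx": 0.0, "ty": 0.0, "tz": -0.3, "twist": 0.0, "jaw": -1.0}
    - {"tx": 0.0, "ty": 0.0, "tz": -0.3, "twist": 0.0, "jaw": -1.0}
  grip_force: 6.0

```text
time_s: 19.35
tcp_pos: [0.5311, -0.3032, 0.0777]
ee_rot: [[0.141, 0.99, 0.003], [0.99, -0.141, -0.003], [-0.002, 0.003, -1.0]]
contact_force: [0.5, -3.0, 4.2]
opening: 0.15
grasp_force: 6.0
```

```bash
python3 -c "
from h import *
s=arm.sense();print(s['time_s'],s['tcp_pos'],s['contact_force'],s['ft_torque'])
c=tilt(s);f=c['frame'];g=f.max(2);cv2.imwrite('pics/w16.png',f[:,:,::-1])
print([r for r in range(60,300) if (g[r,240:258]<95).sum()>11])
W=np.eye(4);W[:3,:3]=s['ee_rot'];W[:3,3]=s['tcp_pos'];T=W@c['tool_from_camera']
a=(g[:,284]);print('col284',a[0:300:8])
for r in(10,40,70,100,150): print(r, g[r,230:340:3])
"
```

```text
19.35 [ 0.5311 -0.3032  0.0777] [ 0.4948 -3.0028  4.2401] [-0.5547  0.0629 -0.0067]
row 82 row(0) 68.90203987219971 tilt 18.0 rows/10deg [ 0.      5.5258 16.3274 30.6985 47.452  65.7909 85.1979]
[135, 136, 137, 138, 139, 140, 141, 261, 262, 263, 264, 265, 266, 267, 268, 269, 270, 271, 272, 273, 274, 275, 276, 277, 278, 279, 280, 281, 282, 283, 284, 285, 286, 287, 288, 289, 290, 291, 292, 293, 294, 295, 296, 297, 298, 299]
col284 [227 227 228 230 230 230 229 231 229 231 255  55  58  60  60  60  62  61
  59  59  36  42  43  46  40  37  34  40  39  33  37  36  36  39  40  36
  38  35]
10 [226 227 228 227 228 229 228 228 170 199 157 111 231 227 227 225 226 228
 227 226 225 227 225 224 227 184 188 189 221 227 227 224 226 225 226 226
 226]
40 [229 229 228 228 230 229 229 229 156 206 163 116 236 230 230 230 229 230
 230 230 228 232 229 229 231 138 191 192 227 228 227 230 229 229 228 229
 229]
70 [231 232 232 231 233 231 231 230 165 210 171 116 241 234 233 232 232 232
 231 230 232 235 233 231 239  69 196 193 227 230 229 229 229 229 228 229
 229]
100 [232 231 232 233 232 231 232 232 194 215 167 216 204  39  49  61  69  65
  58  61  51  48  35  24 219 218 210 179 228 231 230 231 231 230 231 231
 232]
150 [137 147 145 145 141 145 146 148 148 115 120  78 135  25  52  60  67  64
  58  56  48  48  40   8 161 152 226 169 232 232 231 232 232 233 232 232
 231]
```

Emit:
jog_arm:
  plan:
    - {"tx": 0.0, "ty": 0.0, "tz": -0.3, "twist": 0.0, "jaw": -1.0}
    - {"tx": 0.0, "ty": 0.0, "tz": -0.6, "twist": 0.0, "jaw": -1.0}
    - {"tx": 0.0, "ty": 0.0, "tz": -0.6, "twist": 0.0, "jaw": -1.0}
  grip_force: 6.0

```text
time_s: 19.7
tcp_pos: [0.5298, -0.3014, 0.0815]
ee_rot: [[0.14, 0.99, -0.001], [0.99, -0.14, 0.001], [0.001, -0.001, -1.0]]
contact_force: [-0.7, -0.8, -0.7]
opening: 0.144
grasp_force: 6.0
```

```bash
python3 -c "
from h import *
s=arm.sense();print(s['time_s'],s['tcp_pos'],s['contact_force'],s['ft_torque'])
c=tilt(s);f=c['frame'];g=f.max(2)
print([r for r in range(60,260) if (g[r,240:258]<95).sum()>11])
"
```

```text
19.7 [ 0.5298 -0.3014  0.0815] [-0.6535 -0.7679 -0.6906] [-0.063   0.0436  0.0049]
row 84 row(0) 68.89320510278125 tilt 19.5 rows/10deg [ 0.      5.5268 16.3294 30.7012 47.4552 65.7946 85.2019]
[145, 146, 147, 148, 149, 150]
```

Emit:
jog_arm:
  plan:
    - {"tx": -0.4, "ty": 0.0, "tz": 0.15, "twist": 0.0, "jaw": -1.0}
    - {"tx": -0.8, "ty": 0.0, "tz": 0.35, "twist": 0.0, "jaw": -1.0}
    - {"tx": -1.2, "ty": 0.0, "tz": 0.55, "twist": 0.0, "jaw": -1.0}
    - {"tx": -1.6, "ty": 0.0, "tz": 0.8, "twist": 0.0, "jaw": -1.0}
    - {"tx": -2.0, "ty": 0.0, "tz": 1.0, "twist": 0.0, "jaw": -1.0}
    - {"tx": -2.0, "ty": 0.0, "tz": 1.0, "twist": 0.0, "jaw": -1.0}
  grip_force: 3.0

```text
time_s: 20.35
tcp_pos: [0.527, -0.3224, 0.0714]
ee_rot: [[0.141, 0.99, -0.0], [0.99, -0.141, -0.0], [-0.0, -0.0, -1.0]]
contact_force: [0.1, 0.3, -0.3]
opening: 0.147
grasp_force: 3.0
```

```bash
python3 -c "
from h import *
s=arm.sense();print(s['time_s'],s['tcp_pos'],s['contact_force'],s['ft_torque'])
c=tilt(s);f=c['frame'];g=f.max(2)
print([r for r in range(60,260) if (g[r,240:258]<95).sum()>11])
"
```

```text
20.35 [ 0.527  -0.3224  0.0714] [ 0.054   0.3357 -0.311 ] [-0.0558 -0.0425  0.0049]
row 77 row(0) 68.89675571393497 tilt 13.5 rows/10deg [ 0.      5.5264 16.3287 30.7002 47.454  65.7931 85.2004]
[120, 121, 122, 123, 124, 125, 247, 248, 249, 250, 251, 252]
```

Emit:
jog_arm:
  plan:
    - {"tx": 0.0, "ty": 0.0, "tz": 0.0, "twist": 0.0, "jaw": -0.6}
    - {"tx": 0.0, "ty": 0.0, "tz": 0.0, "twist": 0.0, "jaw": -0.4}
    - {"tx": 0.0, "ty": 0.0, "tz": 0.0, "twist": 0.0, "jaw": -0.2}
    - {"tx": 0.0, "ty": 0.0, "tz": 0.0, "twist": 0.0, "jaw": -0.2}
    - {"tx": 0.0, "ty": 0.0, "tz": -3.0, "twist": 0.0, "jaw": -0.2}
    - {"tx": 0.0, "ty": 0.0, "tz": -8.0, "twist": 0.0, "jaw": -0.2}
    - {"tx": 0.0, "ty": 0.0, "tz": -12.9, "twist": 0.0, "jaw": -0.2}
    - {"tx": 0.0, "ty": 0.0, "tz": -12.9, "twist": 0.0, "jaw": -0.2}

```text
time_s: 21.2
tcp_pos: [0.5308, -0.3247, 0.2096]
ee_rot: [[0.14, 0.99, 0.011], [0.99, -0.14, -0.01], [-0.008, 0.012, -1.0]]
contact_force: [0.3, 0.1, 1.1]
opening: 0.4
grasp_force: 0.0
```

```bash
python3 - <<'E'
from h import *
s=arm.sense();print(s['time_s'],s['tcp_pos'],s['contact_force'])
c=optics.read_camera('wrist');f=c['frame'];g=f.max(2);cv2.imwrite('pics/w17.png',f[:,:,::-1])
W=np.eye(4);W[:3,:3]=s['ee_rot'];W[:3,3]=s['tcp_pos'];T=W@c['tool_from_camera']
m=np.zeros(g.shape,np.uint8);m[20:290,230:340]=g[20:290,230:340]<75
n,l,st,ce=cv2.connectedComponentsWithStats(m);i=1+st[1:,4].argmax();x,y,w,h,_=st[i];print(st[1:][st[1:,4]>40])
print('len',np.linalg.norm(onz(c,x+w/2,y,.083,T)-onz(c,x+w/2,y+h,.083,T)))
print('front',tool(onz(c,284,y,.083,T),s))
for r in list(range(y-40,y+h+24,8)):print(r,g[r,255:315:3])
# reference, scoop standing, seen from the same height (w1)
a=cv2.imread('pics/w1.png').max(2);m=np.zeros(a.shape,np.uint8);m[20:235,230:340]=a[20:235,230:340]<75
n,l,st,ce=cv2.connectedComponentsWithStats(m);print('w1',st[1:][st[1:,4]>40])
E
```

```text
21.2 [ 0.5308 -0.3247  0.2096] [0.2735 0.0826 1.0767]
[[ 267   88   18  122 1917]
 [ 230  262   15   28  419]
 [ 323  262   17   28  452]]
len 0.09133763715139837
front [ 8.8119  0.0439 12.5878]
48 [228 199 191 102 218 216 215 216 217 218 218 207 219 225 227 228 226 228
 226 228]
56 [229 213 204 201 217 216 214 214 215 218 218 213 221 224 228 226 229 228
 229 227]
64 [230 218 214  97 218 214 210 214 214 216 215 184 222 228 231 228 228 228
 228 227]
72 [229 224 213 175 212 212 213 211 213 215 213 207 221 227 227 230 228 228
 229 228]
80 [228 221 223  97 218 212 207 210 210 214 212 159 224 228 230 230 229 230
 229 228]
88 [230 232 223 152 216 210  68  72  69 229 211 196 228 230 230 230 230 227
 227 228]
96 [229 236 240 238 160  56  73  66  51  40 186 235 239 199 228 229 229 229
 231 230]
104 [230 234 227 230 148  57  77  65  49  37 102 229 226 232 230 230 229 232
 229 230]
112 [ 88  86 210 101 117  54  80  63  53  35 138 141 206  72  76  79  89 231
 230 229]
120 [139 141 204  94 152  51  77  65  49  44 108 178 199 232 230 232 232 230
 233 231]
128 [140 141 116  88  91  50  75  65  53  
[... 563 characters left out ...]
46]
184 [144 142 131 125 126  48  49  43  38  36 118 124 107 146 141 142 139 140
 143 141]
192 [ 67  64  65 126 129  29  42  33  29  28 117 120 103  66  65  71 150 142
 142 141]
200 [145 147 142 114 129  30  34  36  34  33 117 110 104 145 144 145 144 142
 142 143]
208 [142 140 143 120  98  88  31  32  31  77 100 105 103 145 146 144 144 147
 148 145]
216 [142 144 146 119  90  90  94  92  93  93  92 106 107 144 143 143 146 144
 145 143]
224 [145 144 143 142 144 147 146 145 144 147 147 149 144 146 145 145 146 148
 142 142]
232 [140 141 143 145 145 145 147 143 143 146 145 145 144 142 144 142 144 144
 144 145]
w1 [[ 275   96   18  124 2032]
 [ 258  200   10    5   42]
 [ 299  200   10    5   43]]
```

```bash
python3 - <<'E'
from h import *
s=arm.sense();c=optics.read_camera('top');d=optics.read_camera('side')
cv2.imwrite('pics/t18.png',c['frame'][:,:,::-1])
def tri(a,b):
    (o1,d1),(o2,d2)=ray(c,*a),ray(d,*b);k=np.linalg.lstsq(np.c_[d1,-d2],o2-o1,rcond=None)[0];return (o1+d1*k[0]+o2+d2*k[1])/2,np.linalg.norm(o1+d1*k[0]-o2-d2*k[1])
print('stopper bottle',tri((226,72),(361,166)),onz(c,232,88,0),'measure',onz(c,280,130,.1))
print('tab->tool',tool([.6835,-.0917,.187],s))
e=np.array([.989,-.149,0]);print('pre',tool(np.array([.611,-.08,.27])+.115*e,s))
a=cv2.imread('pics/w1.png').max(2)
for r in range(208,236,4):print(r,a[r,262:310:3])
E
```

```text
stopper bottle (array([ 0.8514, -0.0869,  0.1263]), np.float64(0.00010731073565460345)) [ 0.8496 -0.0901  0.    ] measure [ 0.7126 -0.215   0.1   ]
tab->tool [25.1283 11.9907  1.8365]
pre [25.1256 16.2127 -6.4317]
208 [139 136 121 100 129  22  40  28  34  35 113 103  96 139 141 140]
212 [142 143 127 107 126  29  41  39  35  29 112 109  95 141 142 139]
216 [142 141 124 107 116  22  26  30  26  32 110 109 101 135 138 138]
220 [142 139 123 108  93  91  99 103  94  97  95 104  98 139 137 143]
224 [139 136 109 107  86  93  92  91  87  89  88 109  98 136 135 137]
228 [134 137 130 107 102 101  99 100  98 100 100 113 107 139 142 141]
232 [139 138 142 145 143 143 142 140 144 141 142 144 142 140 139 140]
```

Emit:
jog_arm:
  plan:
    - {"tx": 0.0, "ty": 0.0, "tz": -3.0, "twist": 0.0, "jaw": -1.0}
    - {"tx": 2.0, "ty": 1.0, "tz": -6.4, "twist": 0.0, "jaw": -1.0}
    - {"tx": 6.0, "ty": 4.0, "tz": -6.4, "twist": 0.0, "jaw": -1.0}
    - {"tx": 10.0, "ty": 6.5, "tz": -6.4, "twist": 0.0, "jaw": -1.0}
    - {"tx": 14.0, "ty": 9.0, "tz": -6.4, "twist": 0.0, "jaw": -1.0}
    - {"tx": 18.0, "ty": 11.5, "tz": -6.4, "twist": 0.0, "jaw": -1.0}
    - {"tx": 21.5, "ty": 13.8, "tz": -6.4, "twist": 0.0, "jaw": -1.0}
    - {"tx": 24.0, "ty": 15.5, "tz": -6.4, "twist": 0.0, "jaw": -1.0}
    - {"tx": 25.1, "ty": 16.2, "tz": -6.4, "twist": 0.0, "jaw": -1.0}
    - {"tx": 25.1, "ty": 16.2, "tz": -6.4, "twist": 0.0, "jaw": -1.0}
    - {"tx": 25.1, "ty": 16.2, "tz": -6.4, "twist": 0.0, "jaw": -1.0}

```text
time_s: 22.45
tcp_pos: [0.722, -0.097, 0.2633]
ee_rot: [[0.141, 0.99, -0.002], [0.99, -0.141, 0.0], [-0.0, -0.002, -1.0]]
contact_force: [0.5, 0.2, -0.6]
opening: 0.002
grasp_force: 0.0
```

```bash
python3 - <<'E'
from h import *
s=arm.sense();print(s['time_s'],s['tcp_pos'],s['opening'],s['q'])
e=np.array([.989,-.149,0]);print('pre',tool(np.array([.611,-.08,.165])+.115*e,s),tool(np.array([.611,-.08,.165])+.045*e,s))
a=cv2.imread('pics/w1.png').max(2);b=cv2.imread('pics/w17.png').max(2)
print('w1 right',a[112:232:3,294]);print('w17 right',b[104:224:3,286])
print('w1 left',a[112:232:3,273]);print('w17 left',b[104:224:3,265])
E
```

```text
22.45 [ 0.722  -0.097   0.2633] 0.002222782573375404 [-0.2956  0.5062  1.1356 -0.0007  1.502  -0.1541]
pre [0.0245 0.3    9.8333] [ 0.0808 -6.7009  9.8498]
w1 right [233 225 111 107 212 213 190 198 101 214 113 122 120 105 104 119 120 119
 121 119 119 121 119 118 117  95 124 117 115 120 105 109 106 111 105  85
  80  82  84 113]
w17 right [141 236  95 203 157 140 108 208 198 183 134 111 118 122 124 124 119 124
 123 125 124 124 122 127 121 117 132 123 125 126 119 121 122 124 121  91
  92  89 110 120]
w1 left [234 236 223 221 205 126 119 119 112 114 122 122 122 121 205 108 219 195
 196 106 112 200 199 118 118  96 127 123 118 120 101 116 114 113 111  82
  91  83  83 113]
w17 left [233 236  91 107 109 175 129 109 111 113 111 114 108 107 110 105  88 106
 105  97  97 105 106 111 119 114 126 120 123 121  82  95  93  96 100 100
 103 106 108 119]
```

Emit:
jog_arm:
  plan:
    - {"tx": 0.0, "ty": 0.4, "tz": 4.0, "twist": 0.0, "jaw": -1.0}
    - {"tx": 0.0, "ty": 0.4, "tz": 8.0, "twist": 0.0, "jaw": -1.0}
    - {"tx": 0.0, "ty": 0.3, "tz": 9.8, "twist": 0.0, "jaw": -1.0}
    - {"tx": 0.0, "ty": -0.5, "tz": 9.8, "twist": 0.0, "jaw": -1.0}
    - {"tx": 0.0, "ty": -1.5, "tz": 9.8, "twist": 0.0, "jaw": -1.0}
    - {"tx": 0.0, "ty": -2.5, "tz": 9.8, "twist": 0.0, "jaw": -1.0}
    - {"tx": 0.0, "ty": -3.5, "tz": 9.8, "twist": 0.0, "jaw": -1.0}
    - {"tx": 0.0, "ty": -4.3, "tz": 9.8, "twist": 0.0, "jaw": -1.0}
    - {"tx": 0.0, "ty": -5.1, "tz": 9.8, "twist": 0.0, "jaw": -1.0}
    - {"tx": 0.0, "ty": -5.9, "tz": 9.8, "twist": 0.0, "jaw": -1.0}
    - {"tx": 0.0, "ty": -6.7, "tz": 9.8, "twist": 0.0, "jaw": -1.0}
    - {"tx": 0.0, "ty": -6.7, "tz": 9.8, "twist": 0.0, "jaw": -1.0}

```text
time_s: 23.65
tcp_pos: [0.6555, -0.0864, 0.1667]
ee_rot: [[0.141, 0.99, -0.001], [0.99, -0.141, 0.0], [0.0, -0.001, -1.0]]
contact_force: [-0.7, -0.3, 0.3]
opening: -0.002
grasp_force: 0.0
```

Emit:
jog_arm:
  plan:
    - {"tx": 0.0, "ty": 1.0, "tz": -0.5, "twist": 0.0, "jaw": -1.0}
    - {"tx": 0.0, "ty": 3.0, "tz": -3.0, "twist": 0.0, "jaw": -1.0}
    - {"tx": -4.0, "ty": 3.0, "tz": -7.0, "twist": 0.0, "jaw": -1.0}
    - {"tx": -8.0, "ty": 2.0, "tz": -9.0, "twist": 0.0, "jaw": -1.0}
    - {"tx": -12.0, "ty": 0.0, "tz": -9.0, "twist": 0.0, "jaw": -1.0}
    - {"tx": -14.0, "ty": -2.0, "tz": -9.0, "twist": 0.0, "jaw": -1.0}
    - {"tx": -14.0, "ty": -3.5, "tz": -9.0, "twist": 0.0, "jaw": -1.0}
    - {"tx": -14.0, "ty": -3.5, "tz": -9.0, "twist": 0.0, "jaw": -1.0}
    - {"tx": -14.0, "ty": -3.5, "tz": -9.0, "twist": 0.0, "jaw": -1.0}
    - {"tx": -14.0, "ty": -3.5, "tz": -9.0, "twist": 0.0, "jaw": -1.0}

```text
time_s: 24.65
tcp_pos: [0.603, -0.2199, 0.2567]
ee_rot: [[0.14, 0.99, 0.0], [0.99, -0.14, -0.0], [0.0, 0.0, -1.0]]
contact_force: [-0.6, -0.3, -0.5]
opening: 0.008
grasp_force: 0.0
```

```bash
python3 - <<'E'
from h import *
s=arm.sense();print(s['time_s'],s['tcp_pos'],s['contact_force'])
c=optics.read_camera('wrist');f=c['frame'];cv2.imwrite('pics/w19.png',f[:,:,::-1])
W=np.eye(4);W[:3,:3]=s['ee_rot'];W[:3,3]=s['tcp_pos'];T=np.linalg.inv(W@c['tool_from_camera']);F=210/np.tan(np.radians(c['fovy']/2))
for n,p in dict(mouth=[.611,-.08,.122],hinge=[.6486,-.0857,.115],tab_shut=[.567,-.0735,.118],bench=[.55,-.15,0]).items():
    q=T@np.r_[p,1];u,v=q[0]/q[2]*F+c['cx'],q[1]/q[2]*F+c['cy'];u,v=int(u),int(v);print(n,u,v,f[max(v-2,0):v+3,max(u-2,0):u+3].mean((0,1)) if 0<=v<420 and 0<=u<560 else '')
d=optics.read_camera('side')['frame'].astype(int);o=cv2.imread('pics/side0.png')[:,:,::-1].astype(int);k=np.abs(d-o).sum(2)>60
for nm,(x0,x1,y0,y1) in dict(lidopen=(292,312,148,182),neck=(266,296,174,190),jarbody=(262,298,192,224),timer=(225,280,300,335),bottle=(330,362,268,330)).items():print(nm,k[y0:y1,x0:x1].mean())
E
```

```text
24.65 [ 0.603  -0.2199  0.2567] [-0.5896 -0.2774 -0.5318]
mouth 266 10 [211.6  219.24 219.88]
hinge 319 13 [206.36 215.44 215.56]
tab_shut 204 11 [205.08 212.36 212.32]
bench 226 119 [224.88 227.56 224.  ]
lidopen 0.2661764705882353
neck 0.5416666666666666
jarbody 0.09375
timer 0.0
bottle 0.0
```

Emit:
jog_arm:
  plan:
    - {"tx": 3.0, "ty": 0.5, "tz": -1.0, "twist": 0.0, "jaw": -1.0}
    - {"tx": 5.5, "ty": 0.5, "tz": -2.0, "twist": 0.0, "jaw": -1.0}
    - {"tx": 5.5, "ty": 0.5, "tz": -2.0, "twist": 0.0, "jaw": -1.0}
    - {"tx": 5.5, "ty": 0.5, "tz": -2.0, "twist": 0.0, "jaw": -1.0}

```text
time_s: 25.15
tcp_pos: [0.6154, -0.1661, 0.2767]
ee_rot: [[0.139, 0.99, 0.0], [0.99, -0.139, -0.001], [-0.001, 0.0, -1.0]]
contact_force: [-0.1, 0.3, -1.0]
opening: 0.006
grasp_force: 0.0
```

```bash
python3 - <<'E'
from h import *
s=arm.sense()
c=optics.read_camera('wrist');f=c['frame'];cv2.imwrite('pics/w20.png',f[:,:,::-1])
W=np.eye(4);W[:3,:3]=s['ee_rot'];W[:3,3]=s['tcp_pos'];T=W@c['tool_from_camera']
g=cv2.cvtColor(f,cv2.COLOR_RGB2GRAY)
z=.123;F=210/np.tan(np.radians(c['fovy']/2));q=np.linalg.inv(T)@[.611,-.08,z,1];px=F/q[2];print('mouth px',q[:2]/q[2]*F+[c['cx'],c['cy']],'px/m',px,'r31',px*.031,'r21',px*.021)
h=cv2.HoughCircles(cv2.medianBlur(g,5)[:260],cv2.HOUGH_GRADIENT,1,8,param1=80,param2=22,minRadius=int(px*.019),maxRadius=int(px*.05))
for u,v,r in (h[0][:8] if h is not None else []):print(u,v,r,r/px,onz(c,u,v,z,T))
m=np.array(q[:2]/q[2]*F+[c['cx'],c['cy']]).astype(int)
print(cv2.resize(g[max(0,m[1]-70):m[1]+70,m[0]-130:m[0]+130],(26,14),interpolation=cv2.INTER_AREA))
E
```

```text
mouth px [262.8202  94.2698] px/m 1257.6667056586962 r31 38.98766787541958 r21 26.411000818832623
267.5 86.5 48.9 0.03888152664442826 [ 0.6156 -0.0748  0.123 ]
268.5 96.5 46.3 0.036814204453962364 [ 0.6152 -0.0823  0.123 ]
494.5 83.5 49.2 0.03912006300363276 [ 0.7932 -0.0976  0.123 ]
375.5 196.5 38.3 0.0304532186983523 [ 0.6942 -0.1763  0.123 ]
484.5 75.5 36.6 0.02910150861865429 [ 0.7853 -0.0905  0.123 ]
275.5 89.5 56.5 0.04492446189899607 [ 0.6215 -0.0779  0.123 ]
394.5 211.5 25.7 0.020434667346528202 [ 0.7098 -0.1921  0.123 ]
260.5 93.5 44.7 0.0355420085161021 [ 0.6093 -0.0792  0.123 ]
[[158 191 135  80  78 211 214 214 215 215 216 216 215 216 215 215 215 216
  216 216 214 214 216 215 215 215]
 [159 193 137  80  78 216 215 215 214 214 215 210 193 186 188 204 216 216
  217 217 217 216 215 214 214 214]
 [160 195 136  80  79 217 216 216 217 217 197 167 168 169 164 159 177 215
  217 217 216 217 216 216 215 215]
 [161 195 136  81  90 218 216 216 216 202 168 185 201 203 196 173 156 176
  217 216 217 218 218 217 217 217]
 [164 195 133  81  91 218 217 218 218 176 187 211 212 212 209 198 16
[... 322 characters left out ...]
99 185 206
  192 220 219 219 219 218 218 218]
 [172 195 125  82 111 219 219 220 219 169 179 202 202 206 202 191 168 157
  186 221 220 219 218 218 220 220]
 [172 195 123  82 103 166 196 219 220 194 162 178 187 193 188 162 142 137
  211 220 220 220 218 218 219 219]
 [185 196 120  81 100 132 132 134 161 191 177 158 158 158 149 147 154 206
  221 221 220 220 221 220 219 218]
 [160 154 107 108 128 131 131 135 133 133 136 138 147 153 161 177 212 222
  222 221 220 220 220 219 218 219]
 [131 130 132 132 132 131 133 217 194 165 137 132 133 133 152 177 187 209
  221 221 221 220 220 220 219 219]
 [130 130 131 131 131 131 152 221 221 222 222 203 171 145 132 133 133 132
  144 174 209 220 220 220 221 221]]
```

The lid is shut: a smooth bright disc of ~31 mm radius is centred on the mouth, with the tab on the left, the hinge on the right, and nothing standing behind. I clear the arm and check for stray balls and for bystanders that moved.

Emit:
jog_arm:
  plan:
    - {"tx": -4.0, "ty": 0.0, "tz": -1.0, "twist": 0.0, "jaw": -1.0}
    - {"tx": -8.0, "ty": -4.0, "tz": -1.0, "twist": 0.0, "jaw": -1.0}
    - {"tx": -12.0, "ty": -8.0, "tz": -1.0, "twist": 0.0, "jaw": -1.0}
    - {"tx": -16.0, "ty": -12.0, "tz": -1.0, "twist": 0.0, "jaw": -1.0}
    - {"tx": -20.0, "ty": -16.0, "tz": -1.0, "twist": 0.0, "jaw": -1.0}
    - {"tx": -24.0, "ty": -20.0, "tz": -1.0, "twist": 0.0, "jaw": -1.0}
    - {"tx": -28.0, "ty": -24.0, "tz": -1.0, "twist": 0.0, "jaw": -1.0}
    - {"tx": -32.0, "ty": -28.0, "tz": -1.0, "twist": 0.0, "jaw": -1.0}
    - {"tx": -35.0, "ty": -31.0, "tz": -1.0, "twist": 0.0, "jaw": -1.0}
    - {"tx": -38.0, "ty": -34.0, "tz": -1.0, "twist": 0.0, "jaw": -1.0}
    - {"tx": -38.0, "ty": -36.0, "tz": -1.0, "twist": 0.0, "jaw": -1.0}
    - {"tx": -38.0, "ty": -36.0, "tz": -1.0, "twist": 0.0, "jaw": -1.0}

```text
time_s: 26.4
tcp_pos: [0.1992, -0.4946, 0.2859]
ee_rot: [[0.148, 0.989, -0.002], [0.989, -0.148, 0.001], [0.0, -0.002, -1.0]]
contact_force: [0.6, 1.1, 0.5]
opening: 0.0
grasp_force: 0.0
```

```bash
python3 - <<'E'
from h import *
s=arm.sense();print(s['time_s'],s['tcp_pos'],s['contact_force'])
for n in('top','side'):
    d=optics.read_camera(n);f=d['frame'];cv2.imwrite(f'pics/{n}9.png',f[:,:,::-1])
    o=cv2.imread(f'pics/{n}0.png')[:,:,::-1];k=(np.abs(cv2.GaussianBlur(f,(3,3),0).astype(int)-cv2.GaussianBlur(o,(3,3),0)).sum(2)>45).astype(np.uint8)
    N,l,st,ce=cv2.connectedComponentsWithStats(k);print(n,st[1:][st[1:,4]>5].tolist())
    if n=='top':c=d
E
```

```text
26.4 [ 0.1992 -0.4946  0.2859] [0.6005 1.1047 0.4556]
top [[214, 134, 35, 26, 515], [222, 156, 8, 4, 27], [215, 162, 15, 18, 105], [236, 165, 2, 5, 6], [229, 172, 10, 12, 24], [217, 181, 11, 10, 72], [269, 193, 68, 24, 854], [259, 218, 69, 24, 876], [235, 285, 321, 135, 12125], [223, 287, 11, 5, 38], [169, 298, 11, 13, 110], [177, 317, 21, 14, 115], [32, 325, 109, 95, 2386], [402, 341, 5, 12, 28], [395, 348, 9, 2, 17], [192, 351, 13, 18, 194], [196, 370, 8, 11, 79], [237, 372, 27, 13, 190], [411, 379, 6, 8, 34], [421, 378, 2, 6, 9], [477, 378, 4, 3, 9], [468, 380, 4, 3, 8], [230, 386, 3, 7, 16], [457, 391, 2, 5, 8], [436, 392, 6, 10, 32], [447, 392, 3, 4, 8], [461, 392, 3, 3, 7], [179, 395, 10, 11, 56], [417, 396, 4, 3, 8], [102, 409, 6, 4, 14], [548, 408, 3, 3, 7], [116, 411, 3, 3, 7], [150, 413, 23, 7, 68], [528, 412, 13, 8, 39], [544, 413, 4, 4, 11], [532, 417, 5, 3, 11], [547, 417, 5, 3, 12], [20, 418, 7, 2, 9]]
side [[0, 0, 169, 281, 18758], [125, 0, 3, 6, 13], [102, 5, 15, 23, 173], [126, 8, 3, 6, 11], [127, 17, 2, 6, 10], [128, 26, 2, 5, 6], [55, 44, 12, 3, 26], [85, 50, 29, 15, 256], [83, 65, 27, 12, 258], [11, 106, 40, 17, 476], [53, 110, 7, 5, 24], [11, 133, 6, 3, 14], [5, 135, 10, 15, 73], [299, 150, 10, 20, 91], [15, 153, 15, 14, 73], [293, 163, 12, 18, 118], [267, 174, 25, 14, 265], [260, 180, 7, 5, 24], [262, 190, 31, 8, 109], [296, 216, 15, 12, 135], [140, 218, 12, 6, 57], [234, 221, 31, 63, 1079], [264, 222, 33, 62, 1156], [157, 228, 13, 15, 91], [68, 245, 138, 175, 8196], [54, 253, 6, 4, 18], [58, 262, 15, 18, 183], [0, 267, 4, 3, 11], [99, 381, 4, 11, 35], [144, 395, 3, 5, 15]]
```

```bash
python3 -c "
from workcell import order
print(order.finish_job())"
```

```text
the job is handed in; nothing more can be done
None
```

I handed the job in at about 26 s: the balls were poured into the jar, the scoop stands on its feet on the bench, the lid is shut, and the last pictures show no stray balls and the timer, bottle and glass measure unmoved. I did not count the six balls in the jar; the scoop weighed about 2.9 N after pouring (about 2.75 N expected if empty, 3.6 N if full), which points to empty but could not rule out one ball left behind.

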